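# Pack the cake-tier kit for delivery

## Robot

A 6-joint arm with a two-finger parallel gripper is mounted at the origin on the work surface. World frame = base frame: x ahead of the robot, y to its left, z up, the work surface at z = 0. Lengths are in m, angles in rad, forces in N, time in s.
With the tool pointing down it reaches from about 0.225 to 0.875 m from the base axis. Payload 3.4 kg.
Tool frame: the origin (TCP) lies on the mounting face of the last link; the fingertips stand 173 mm ahead of it and the grasp point (between the pads) lies 155 mm ahead of it; z points along the fingers, y is the line along which they close (so a half turn about z gives the same grasp; the last joint's range is limited). The gripper opens to 85 mm and grips with 20 to 120 N. Pads are 22 mm wide; open, the fingers measure 114 mm over their backs; the gripper's body (76 mm by 85 mm) begins 54 mm behind the grasp point. The pads swing forward as they close: fully open they stand 13 mm farther back than shut.
Start: joints at [-0.121, 0.276, 1.505, -0, 1.361, -0.121], TCP at [0.575, -0, 0.405] pointing down, gripper open.
Joint ranges: [-2.89, 2.89], [-0.75, 2.08], [0.22, 2.7], [-1.18, 4.32], [0.11, 2.71], [-2.7, 2.7]. Speed limits (rad/s): [2.57, 2.57, 3.14, 3.14, 3.14, 3.14].

## Interface

Orientations are given as a unit quaternion [w, x, y, z].
In Python, from rig import manip gives the robot as it stands.
- The arm moves only by the tool carry_out, never from a script. Its arguments are lists of equal length, an entry for each row: "linear": the shift along the world's x, y, z each as a share of 500 mm, from -1 to 1, a list of three; "angular": the turn, a rotation vector about the world's x, y, z each as a share of 0.08 rad, from -1 to 1, a list of three; "hand": the opening, from 0 (shut) to 1 (fully open). In form: {"linear": [[x, y, z], ...], "angular": [[rx, ry, rz], ...], "hand": [hand, ...]}. A call has 1 to 8 rows; each row shifts and turns the commanded pose from where the row before left it; what a row does not reach is not made up. A row lasts 1/12 s, in which the tool goes at most 41.7 mm and 7.16 degrees, less where a joint would pass 70% of its speed; a pose out of reach is approached as far as the arm can. A call with a number of a shift or a turn outside -1 to 1 is refused whole. A call with a gripper value outside its range is refused whole. The fingers move at their own pace and stop on an object; "force" is the grip in N (left out, the last holds). Time passes only in rows, so rows that do not move let the fingers close. It gives the time, the measured TCP pose, the force, the opening and the grip force at its end, in the units of the state.
- manip.get_state(): the state, without advancing time (a new reading comes with each control period).
- manip.get_image(name): name is "scene" or "side" or "wrist"; returns the picture (420x560x3 uint8, red, green, blue); there is no depth.
- manip.camera_params(name): a dict with "fx", "fy", "cx", "cy" (pixels), "view" (4x4, takes a point from world to camera coordinates); the wrist camera has in their place "hand_eye" (4x4, takes a point from camera to tool coordinates, whose origin is the TCP and whose axes are the flange's). Camera axes: x right, y down, z forward; pixel columns grow to the right and rows downward; lengths in m; the calibration is good to about 2 mm. A picture is of the moment at which its call begins: read the wrist's pose just before it. camera_params takes no time and is no camera call.
- manip.sign_off(): hands the job in; it is judged then, once.
The state is a dict: "clock": time; "qpos": joint angles; "qd": joint speeds; "effort": joint torques, N m; "position": TCP position; "ee_rot": TCP orientation; "contact_force": force on the tool from outside, world axes, zero at the start; "moment": the same for the moment, N m; "width": finger opening in m; "gripper_force": force on a finger pad.
Only numpy, scipy, OpenCV 4.12 (cv2) and the standard library are available. Lean on these libraries where they do the work, as an engineer would, in place of code of your own. Each camera call takes 0.05 s, during which the arm holds its last target. There are 200 camera calls.

## Task

Pack the cake kit for delivery: slide the carrier's keeper fully open, slide every white spacer ring in sight down the post so that they sit flat on one another with the widest at the bottom and the narrowest on top, then slide the keeper fully home over the post again. Also lay every palette knife flat in the low tray, side by side and lengthwise, with the handles toward the tray's open end and nothing sticking out; the knives may be done at any time, and the jar, ramekin, nozzle and shaker stay where they are.

Things in the scene. Friction and masses are not known exactly. Their poses are not given: they have to be found in the camera images.
- carrier: delivery carrier, fixed to the table for the job: white board 200 (x) by 190 (y) by 12 mm with an upright steel post and, along its far (+x) edge, a low aluminium rail that runs along its y and bears the sliding keeper. Origin: centre of the board's underside on the table; the rail lies at x = +60 mm, its top 28 mm above the table. The carrier's yaw varies.
- post_seat (a point): centre of the top of the flange at the foot of the post, at carrier x = -35, y = -55, z = 18 mm: the underside of the lowest spacer comes to rest here. The flange is 42 mm across. The post rises from here, 24 mm in diameter for 56 mm and then tapering to 12 mm over the last 8 mm (top 64 mm above this point). Axes as the carrier's, z up.
- keeper (a joint): position of the sliding keeper in m: 0 = closed, its steel tongue right over the post top (end stop); 0.11 = fully open, tongue 110 mm clear of the post (end stop). It grows along the carrier's +y, slides with about 2 N of friction and stays where it is left. The starting value varies near closed.
- keeper_grip (a point): middle of the keeper's black upright grip, 34 (carrier x) by 18 (carrier y) by 34 mm high, its top at 130 mm above the table, this point at 114 mm. The column beneath it and the tongue are also 18 mm wide in y; the tongue (8 mm thick, underside 88 mm above the table) reaches 111 mm toward the carrier's -x. Pinch from above across the carrier's y. Moves with the keeper.
- tray: low aluminium tray, fixed: 220 (x) by 210 (y) mm, floor 4 mm thick, walls 16 mm high and 5 mm thick on three sides; the end at its own -x has no wall (the open end). Origin: centre of its underside on the table. Its yaw varies.
- board: wooden board, fixed, 190 by 180 by 8 mm, on which the palette knives lie at the start. Origin: centre of its underside.
- spacer_large: large cake-tier spacer: white plastic ring, outer diameter 60 mm, bore 28 mm, 20 mm high, lying flat. Origin: centre of its underside; z along the bore. Always present.
- spacer_large_centre (a point): middle of the large spacer, on the bore's axis at half height (10 mm above its underside)
- spacer_mid: mid cake-tier spacer: white plastic ring, outer diameter 52 mm, bore 28 mm, 20 mm high, lying flat. Origin: centre of its underside; z along the bore. Absent in some runs.
- spacer_mid_centre (a point): middle of the mid spacer, on the bore's axis at half height (10 mm above its underside)
- spacer_small: small cake-tier spacer: white plastic ring, outer diameter 44 mm, bore 28 mm, 20 mm high, lying flat. Origin: centre of its underside; z along the bore. Absent in some runs.
- spacer_small_centre (a point): middle of the small spacer, on the bore's axis at half height (10 mm above its underside)
- knife0: palette knife, 178 mm long, lying flat: dark wooden handle 90 by 18 wide by 14 mm high, steel blade 88 by 26 by 3 mm with a round end at the handle's half height. Origin: on its long axis at half height (7 mm above what the handle lies on), 25 mm behind the handle's front end (balance point): grip here across y. x points to the blade's tip, z up. The handle ends at x = -65 mm. May be absent.
- knife0_tip (a point): end of that knife's blade, at x = +113 mm
- knife1: palette knife, 178 mm long, lying flat: dark wooden handle 90 by 18 wide by 14 mm high, steel blade 88 by 26 by 3 mm with a round end at the handle's half height. Origin: on its long axis at half height (7 mm above what the handle lies on), 25 mm behind the handle's front end (balance point): grip here across y. x points to the blade's tip, z up. The handle ends at x = -65 mm. May be absent.
- knife1_tip (a point): end of that knife's blade, at x = +113 mm
- knife2: palette knife, 178 mm long, lying flat: dark wooden handle 90 by 18 wide by 14 mm high, steel blade 88 by 26 by 3 mm with a round end at the handle's half height. Origin: on its long axis at half height (7 mm above what the handle lies on), 25 mm behind the handle's front end (balance point): grip here across y. x points to the blade's tip, z up. The handle ends at x = -65 mm. May be absent.
- knife2_tip (a point): end of that knife's blade, at x = +113 mm
- jar: closed jar, 42 mm across and 55 mm high, standing among the spacers; loose bystander
- ramekin: white ramekin, 60 mm across, 35 mm high; loose bystander
- nozzle: steel piping nozzle, a cone 32 mm across and 45 mm high; loose bystander
- shaker: sugar shaker, 56 mm across and 90 mm high; loose bystander

How it is judged:
By the outcome, as a careful person would: the job done as asked, in the order asked, and still so for the second after the job is handed in, with the robot touching nothing.
Of spacer_mid, spacer_small only 1 to 2 are there at a start; the rules pass over those that are not, and their reading is None.
Of knife0, knife1, knife2 only 2 to 3 are there at a start; the rules pass over those that are not, and their reading is None.
At some moment in a run one of spacer_large, spacer_mid, spacer_small, knife0, knife1, knife2 may be knocked a few centimetres aside while the robot is not near it.
Once in a run the grip may slacken for a moment while it holds something.
It also fails if it takes over 208 s, if anything falls off the work surface, if the arm or the gripper's body presses on something with over 40 N, if the wrist force passes 120 N, or if a joint passes its speed limit or range.

## Working session

There is one attempt and no reset: what is moved stays moved. The work goes in short steps, Python scripts to look and compute and a tool call to move; the robot and the scene stay as the last step left them, time stands still between calls to the robot, and variables do not carry over. Pictures are saved under pics/ and viewed, at most 14 in all, crops included, and the job is handed in when it is done.

Besides the shell and the picture viewer there is one more tool, called in YAML: its name, and indented under it one key for each argument. carry_out: Moves the arm, as the interface text tells. Its arguments: {"type":"object","properties":{"linear":{"type":"array"},"angular":{"type":"array"},"hand":{"type":"array"},"force":{"type":"number"}},"required":["linear","angular","hand"]}

```bash
ls; mkdir -p pics; python3 - <<'E'
from rig import manip
import cv2,numpy as np
s=manip.get_state();print({k:np.round(v,3) for k,v in s.items()})
for n in("scene","side","wrist"):
    im=manip.get_image(n);cv2.imwrite(f"pics/{n}0.png",im[:,:,::-1]);p=manip.camera_params(n);print(n,{k:np.round(v,3).tolist() for k,v in p.items()})
E
```

```text
pics
{'clock': np.float64(0.0), 'qpos': array([-0.121,  0.277,  1.506, -0.   ,  1.361, -0.121]), 'qd': array([-0.001,  0.002, -0.001, -0.001, -0.001,  0.   ]), 'effort': array([ 1.0000e-03, -4.1677e+01, -2.4581e+01, -0.0000e+00,  1.1000e-02,
        0.0000e+00]), 'position': array([0.575, 0.   , 0.404]), 'ee_rot': array([-0.001,  0.707,  0.707, -0.001]), 'contact_force': array([ 0.405,  0.672, -0.747]), 'moment': array([ 0.02 , -0.021,  0.029]), 'gripper_force': np.float64(0.0), 'width': np.float64(0.086)}
scene {'fx': 402.803, 'fy': 402.803, 'cx': 279.208, 'cy': 213.26, 'view': [[0.153, 0.988, 0.006, -0.071], [0.571, -0.084, -0.817, -0.219], [-0.806, 0.128, -0.577, 1.423], [0.0, 0.0, 0.0, 1.0]]}
side {'fx': 403.083, 'fy': 403.083, 'cx': 278.945, 'cy': 207.64, 'view': [[0.866, -0.5, -0.023, -0.49], [-0.262, -0.414, -0.872, 0.22], [0.427, 0.761, -0.489, 0.705], [0.0, 0.0, 0.0, 1.0]]}
wrist {'fx': 326.352, 'fy': 326.352, 'cx': 280.844, 'cy': 210.551, 'hand_eye': [[0.001, -0.959, -0.282, 0.072], [1.0, 0.001, -0.0, -0.0], [0.0, -0.282, 0.959, 0.031], [0.0, 0.0, 0.0, 1.0]]}
```

View pics/scene0.png

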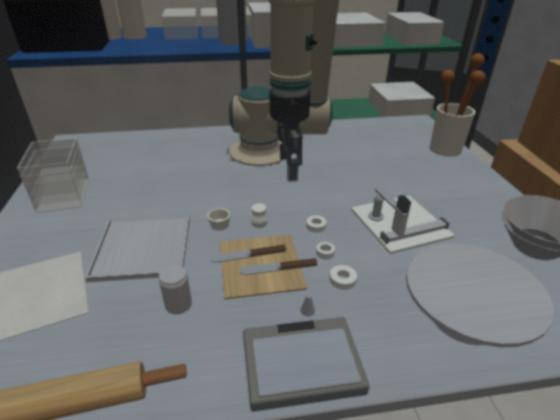

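View pics/side0.png

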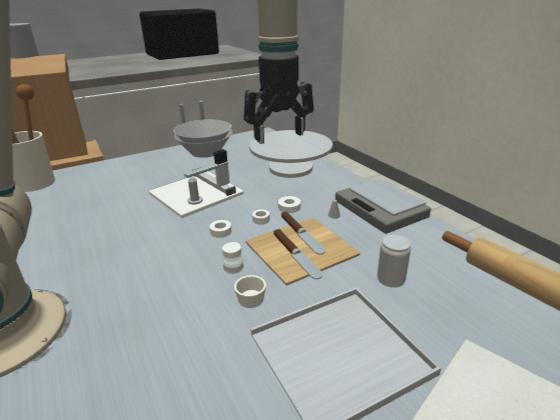

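View pics/wrist0.png

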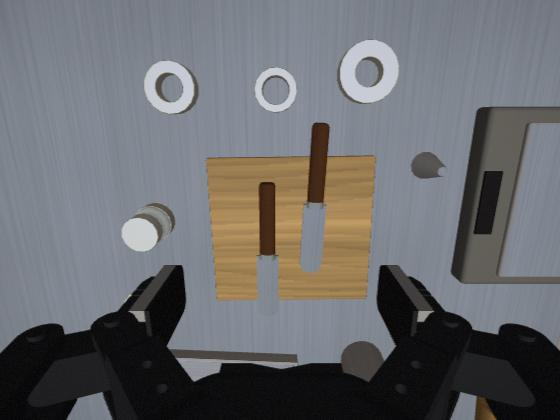

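The rings are at scene (316,222), (326,249) and (343,275), and there are two knives on the board. The carrier is at (400,222) and the tray at (143,247). All three rings are present, and the nozzle, jar, shaker and ramekin are visible.

```bash
cat > h.py <<'E'
from rig import manip
import cv2,numpy as np
from scipy.spatial.transform import Rotation as R
def pose():
    s=manip.get_state();T=np.eye(4);q=s["ee_rot"];T[:3,:3]=R.from_quat([q[1],q[2],q[3],q[0]]).as_matrix();T[:3,3]=s["position"];return T
def shot(n,fn=None):
    """picture (BGR) and camera (K params, camera->world)"""
    T=pose();im=manip.get_image(n)[:,:,::-1].copy();p=manip.camera_params(n)
    C=T@np.array(p["hand_eye"]) if n=="wrist" else np.linalg.inv(np.array(p["view"]))
    c=dict(f=p["fx"],cx=p["cx"],cy=p["cy"],C=C)
    if fn: cv2.imwrite(f"pics/{fn}.png",im);np.save(f"pics/{fn}.npy",c,allow_pickle=True)
    return im,c
def load(fn): return cv2.imread(f"pics/{fn}.png"),np.load(f"pics/{fn}.npy",allow_pickle=True).item()
def ray(c,px):
    px=np.atleast_2d(px).astype(float);d=np.c_[(px[:,0]-c["cx"])/c["f"],(px[:,1]-c["cy"])/c["f"],np.ones(len(px))]
    return c["C"][:3,3],d@c["C"][:3,:3].T
def onz(c,px,z):
    o,d=ray(c,px);return o+d*((z-o[2])/d[:,2])[:,None]
def proj(c,X):
    P=(np.atleast_2d(X)-c["C"][:3,3])@c["C"][:3,:3];return np.c_[P[:,0]/P[:,2]*c["f"]+c["cx"],P[:,1]/P[:,2]*c["f"]+c["cy"]]
def tri(cs,pxs):
    A=np.zeros((3,3));b=np.zeros(3);L=[]
    for c,p in zip(cs,pxs):
        o,d=ray(c,p);d=d[0]/np.linalg.norm(d[0]);M=np.eye(3)-np.outer(d,d);A+=M;b+=M@o;L.append((o,M))
    x=np.linalg.solve(A,b);return x,[round(1e3*np.linalg.norm(M@(x-o)),1) for o,M in L]
def blobs(m,amin):
    n,l,s,ce=cv2.connectedComponentsWithStats(m.astype(np.uint8));return [(l==i,s[i],ce[i]) for i in range(1,n) if s[i,4]>=amin]
E
python3 - <<'E'
from h import *
i,c=shot("wrist","wrist0")
s,cs=shot("scene","scene0"); d,cd=shot("side","side0")
print(np.round(onz(cs,[[377,212],[390,191],[352,217],[450,240],[388,246]],.012),3))
print("tray",np.round(onz(cs,[[108,222],[190,220],[185,273],[92,275]],.01),3))
# white tops
hs=cv2.cvtColor(i,cv2.COLOR_BGR2HSV)
for m,st,ce in blobs((hs[:,:,2]>200)&(hs[:,:,1]<40),300):
    cnt=max(cv2.findContours(m.astype(np.uint8),0,2)[0],key=len);e=cv2.fitEllipse(cnt) 
    print(st,np.round(e[0],1),np.round(e[1],1),np.round(onz(c,e[0],.02),4), np.round(e[1][1]/c["f"]*(c["C"][2,3]-.02),4))
E
```

```text
[[0.435 0.275 0.012]
 [0.337 0.351 0.012]
 [0.448 0.201 0.012]
 [0.578 0.413 0.012]
 [0.578 0.251 0.012]]
tray [[ 0.374 -0.441  0.01 ]
 [ 0.396 -0.229  0.01 ]
 [ 0.599 -0.234  0.01 ]
 [ 0.575 -0.439  0.01 ]]
[ 341   41   57   61 1984] [368.8  71. ] [55.1 61.6] [[0.662  0.1142 0.02  ]] 0.0666
[ 145   61   48   52 1219] [168.7  86.8] [46. 52.] [[0.4599 0.0992 0.02  ]] 0.0563
[255  68  41  44 653] [275.2  89.3] [39.4 42.4] [[0.5681 0.0968 0.02  ]] 0.0459
[123 218  34  33 864] [139.2 234.3] [30.1 34.8] [[ 0.4105 -0.0604  0.02  ]] 0.0377
```

carry_out:
  linear:
    - [-0.02,0.08,0]
    - [-0.02,0.08,0]
    - [-0.02,0.08,0]
    - [-0.02,0.08,0]
    - [0,0,0]
    - [0,0,0]
    - [0,0,0]
  angular:
    - [0,0,0]
    - [0,0,0]
    - [0,0,0]
    - [0,0,0]
    - [0,0,0]
    - [0,0,0]
    - [0,0,0]
  hand: [1,1,1,1,1,1,1]

```text
clock: 0.88
position: [0.535, 0.1601, 0.4047]
ee_rot: [0.0, 0.707, 0.708, -0.0]
contact_force: [0.6, 0.7, -0.2]
width: 0.0857
gripper_force: 0.0
```

```bash
python3 -c "
from h import *
shot('wrist','w1');print(pose()[:3,3])"
```

```text
[0.53524293 0.1594074  0.40465091]
```

carry_out:
  linear:
    - [-0.02,0.075,0]
    - [-0.02,0.075,0]
    - [-0.02,0.075,0]
    - [-0.02,0.075,0]
    - [0,0,0]
    - [0,0,0]
    - [0,0,0]
  angular:
    - [0,0,0]
    - [0,0,0]
    - [0,0,0]
    - [0,0,0]
    - [0,0,0]
    - [0,0,0]
    - [0,0,0]
  hand: [1,1,1,1,1,1,1]

```text
clock: 1.52
position: [0.4958, 0.3088, 0.4045]
ee_rot: [0.001, 0.708, 0.707, -0.0]
contact_force: [0.4, 0.3, -0.0]
width: 0.0855
gripper_force: 0.0
```

```bash
python3 -c "
from h import *
shot('wrist','w2');print(pose()[:3,3])
a=cv2.imread('pics/w1.png');b=cv2.imread('pics/w2.png');cv2.imwrite('pics/w12.png',cv2.resize(np.hstack([a[:300],b[:300]]),(800,214)))"
```

```text
[0.49583847 0.30839018 0.40456295]
```

View pics/w2.png

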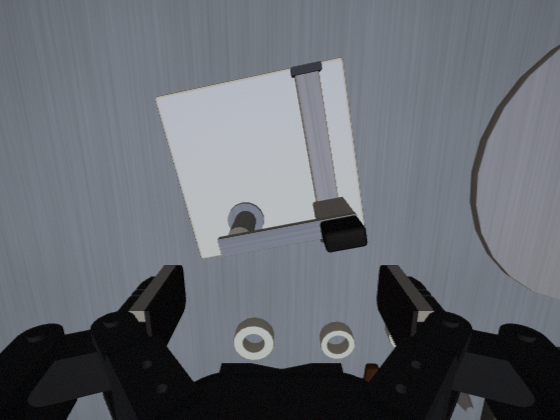

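The carrier's board corners in w2 are at (156,97), (342,58) and (203,258), with a yaw near +12°. The post flange is near (246,216), and the keeper tongue runs (220,245)–(360,225) with the black grip at (345,233).

```bash
python3 - <<'E'
from h import *
from scipy.optimize import least_squares
def lines(fn):
    im,c=load(fn);g=cv2.cvtColor(im,cv2.COLOR_BGR2HSV);m=(g[:,:,2]>175)&(g[:,:,1]<30)
    bl=[b for b in blobs(m,5000)]
    for b in bl: print(fn,b[1])
    return im,c,bl
cs={};co={}
for fn in("w1","w2"):
    im,c,bl=lines(fn);cs[fn]=c
    b=max([b for b in bl if b[1][4]<40000],key=lambda b:b[1][4]);
    cnt=max(cv2.findContours(b[0].astype(np.uint8),0,1)[0],key=len)[:,0,:].astype(float)
    h=cv2.convexHull(cnt.astype(np.float32));ap=cv2.approxPolyDP(h,6,True)[:,0];print(ap.tolist())
    co[fn]=cnt
    # fit lines: left & top edges, refine with fitLine between approximate corners
    tl=min(ap,key=lambda p:p[0]+p[1]*.8);tr=max(ap,key=lambda p:p[0]-p[1]*1.5);blc=min(ap,key=lambda p:p[0]-p[1]*1.0)
    print(tl,tr,blc)
    def fl(a,b):
        d=(b-a)/np.linalg.norm(b-a);t=(cnt-a)@d;e=abs((cnt-a)@np.array([-d[1],d[0]]));k=(e<3)&(t>8)&(t<np.linalg.norm(b-a)-8)
        return cv2.fitLine(cnt[k].astype(np.float32),cv2.DIST_HUBER,0,.01,.01).ravel()
    L=fl(tl,blc);T=fl(tl,tr)
    def X(l,m): 
        s=np.linalg.solve(np.c_[l[:2],-m[:2]],m[2:]-l[2:]);return l[2:]+s[0]*l[:2]
    k=X(L,T);W=onz(c,[k,L[2:]+30*L[:2],L[2:]-30*L[:2],T[2:]+30*T[:2],T[2:]-30*T[:2]],.012)
    a=W[3]-W[4];b=W[1]-W[2];a*=np.sign(a[0]);b*=np.sign(b[1])
    print("corner",k,W[0],"yaw",np.degrees(np.arctan2(a[1],a[0])),np.degrees(np.arctan2(-b[0],b[1])))
    co[fn]=k
    # black grip top
    g=cv2.cvtColor(im,cv2.COLOR_BGR2GRAY);m=np.zeros_like(g);m[:290]=g[:290]<45
    for bb in blobs(m>0,300): print("dark",bb[1],np.round(cv2.minAreaRect(np.argwhere(bb[0])[:,::-1].astype(np.float32)),1) if 0 else cv2.boxPoints(cv2.minAreaRect(np.argwhere(bb[0])[:,::-1].astype(np.float32))).round().tolist())
print(tri([cs["w1"],cs["w2"]],[co["w1"],co["w2"]]))
E
```

```text
w1 [  118     0   170   131 13074]
[[270.0, 0.0], [287.0, 105.0], [156.0, 130.0], [118.0, 0.0]]
[118.   0.] [270.   0.] [156. 130.]
corner [118.06506   0.     ] [0.37624624 0.33837619 0.012     ] yaw 0.09921185429070292 11.068893568773476
dark [ 275   17   51   43 1661] [[272.0, 26.0], [322.0, 16.0], [329.0, 50.0], [279.0, 60.0]]
dark [478 246  82  44 925] [[478.0, 246.0], [559.0, 246.0], [559.0, 289.0], [478.0, 289.0]]
dark [159 265  26  25 408] [[159.0, 265.0], [184.0, 265.0], [184.0, 289.0], [159.0, 289.0]]
dark [378 265  26  25 403] [[378.0, 289.0], [378.0, 265.0], [403.0, 265.0], [403.0, 289.0]]
w2 [  157    70   158   188 18871]
[[289.0, 70.0], [314.0, 218.0], [203.0, 257.0], [157.0, 98.0]]
[157.  98.] [289.  70.] [203. 257.]
corner [156.29225  98.27269] [0.36477461 0.3968428  0.012     ] yaw 11.233278264306861 11.199815218879268
dark [ 320  216   47   36 1297] [[319.0, 221.0], [362.0, 214.0], [368.0, 245.0], [325.0, 253.0]]
dark [159 265  26  25 415] [[159.0, 265.0], [184.0, 265.0], [184.0, 289.0], [159.0, 289.0]]
dark [378 265  26  25 403] [[378.0, 289.0], [378.0, 265.0], [403.0, 265.0], [403.0, 289.0]]
(array([ 0.2788944 ,  0.40629866, -0.21746471]), [np.float64(2.9), np.float64(2.9)])
```

View pics/w12.png

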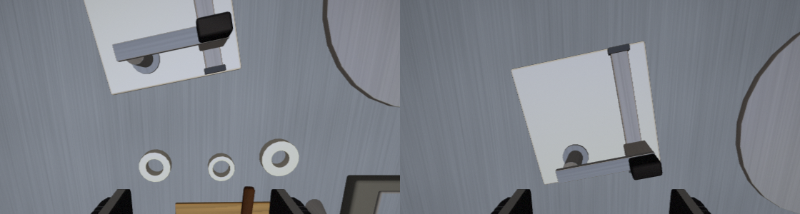

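```bash
cat >> h.py <<'E'
YC=np.radians(11.2);RC=np.array([[np.cos(YC),-np.sin(YC)],[np.sin(YC),np.cos(YC)]]);CC=np.array([.4813,.3230])
def car(x,y,z): return np.r_[CC+RC@[x,y],z]
E
python3 - <<'E'
from h import *
_,c1=load("w1");_,c2=load("w2")
x,e=tri([c1,c2],[[156,130],[203,257.5]]);print("BL corner",x,e,"model",car(-.1,-.095,.012), onz(c1,[156,130],.012),onz(c2,[203,257.5],.012))
# grip top edges: w1 blob upper-left/upper-right = top +y edge ; w2 blob lower = top -y edge
print(onz(c1,[[272,26],[322,16]],.130)); print(onz(c2,[[325,253],[368,245]],.130))
P=np.r_[onz(c1,[[272,26],[322,16]],.130),onz(c2,[[325,253],[368,245]],.130)]
print("carrier frame",(P[:,:2]-CC)@RC)
print("post top", proj(c1,car(-.035,-.055,.082)),proj(c2,car(-.035,-.055,.082)),"flange",proj(c2,car(-.035,-.055,.018)))
# ring centres from w0/w1/w2
out={}
for fn in("wrist0","w1","w2"):
    im,c=load(fn);hs=cv2.cvtColor(im,cv2.COLOR_BGR2HSV)
    for m,st,ce in blobs((hs[:,:,2]>(200 if fn=="wrist0" else 185))&(hs[:,:,1]<45),300):
        if st[4]>2600: continue
        e=cv2.fitEllipse(max(cv2.findContours(m.astype(np.uint8),0,1)[0],key=len));print(fn,np.round(e[0],1),np.round(e[1],1),np.round(onz(c,e[0],.02)[0],4))
E
```

```text
BL corner [0.4015675  0.21593426 0.0146715 ] [np.float64(0.5), np.float64(0.5)] model [0.40165675 0.21038583 0.012     ] [[0.40003829 0.21567842 0.012     ]] [[0.4013886  0.21491877 0.012     ]]
[[0.52856469 0.28868236 0.13      ]
 [0.56174168 0.29466287 0.13      ]]
[[0.53114887 0.27293386 0.13      ]
 [0.56544125 0.27988788 0.13      ]]
carrier frame [[ 0.03969888 -0.04284449]
 [ 0.07340563 -0.04342199]
 [ 0.03917494 -0.058795  ]
 [ 0.07416494 -0.05863418]]
post top [[188.43553738  76.38216411]] [[241.54450871 242.90560664]] flange [[247.99162283 221.82268444]]
wrist0 [368.8  71. ] [55.2 61.4] [0.662  0.1142 0.02  ]
wrist0 [168.7  86.8] [46. 52.] [0.4599 0.0992 0.02  ]
wrist0 [275.2  89.3] [39.4 42.4] [0.5681 0.0969 0.02  ]
wrist0 [139.3 234.3] [30.  34.7] [ 0.4105 -0.0604  0.02  ]
w1 [317.2  46.8] [ 25.4 118.9] [0.5702 0.2959 0.02  ]
w1 [392.3 222.2] [45.6 50.9] [0.6621 0.1141 0.02  ]
w1 [215.9 234.1] [39.1 42.3] [0.4598 0.0993 0.02  ]
w1 [309.6 236.2] [32.8 34.9] [0.5681 0.0968 0.02  ]
w1 [190.7 360.5] [21.3 28.7] [ 0.4172 -0.0768  0.02  ]
```

carry_out:
  linear:
    - [0.0128,-0.006,0]
    - [0.0128,-0.006,0]
    - [0.0128,-0.006,0]
    - [0.0128,-0.006,0]
    - [0.0128,-0.006,0]
    - [0.0128,-0.006,0]
    - [0.0128,-0.006,0]
    - [0.0128,-0.006,0]
  angular:
    - [0,0,-1]
    - [0,0,-1]
    - [0,0,-1]
    - [0,0,-1]
    - [0,0,-1]
    - [0,0,-1]
    - [0,0,-1]
    - [0,0,-1]
  hand: [1,1,1,1,1,1,1,1]

```text
clock: 2.23
position: [0.5474, 0.2835, 0.4048]
ee_rot: [0.0, 0.895, 0.446, -0.0]
contact_force: [-1.0, -0.3, -0.3]
width: 0.0853
gripper_force: 0.0
```

carry_out:
  linear:
    - [0,0,0]
    - [0,0,0]
    - [0,0,0]
    - [0,0,0]
    - [0,0,0]
    - [0,0,0]
    - [0,0,0]
    - [0,0,0]
  angular:
    - [0,0,-1]
    - [0,0,-1]
    - [0,0,-1]
    - [0,0,-1]
    - [0,0,-1]
    - [0,0,-1]
    - [0,0,-1]
    - [0,0,-1]
  hand: [1,1,1,1,1,1,1,1]

```text
clock: 2.9
position: [0.5471, 0.2836, 0.4048]
ee_rot: [0.0, 0.99, 0.141, 0.0]
contact_force: [-0.2, 0.2, 0.2]
width: 0.0856
gripper_force: 0.0
```

carry_out:
  linear:
    - [0,0,0]
    - [0,0,0]
    - [0,0,0]
    - [0,0,0]
    - [0,0,0]
  angular:
    - [0,0,-1]
    - [0,0,-0.2]
    - [0,0,0]
    - [0,0,0]
    - [0,0,0]
  hand: [1,1,1,1,1]

```text
clock: 3.32
position: [0.5465, 0.2853, 0.4047]
ee_rot: [0.0, 0.995, 0.097, 0.0]
contact_force: [-0.7, 0.7, 0.4]
width: 0.0854
gripper_force: 0.0
```

```bash
python3 -c "
from h import *
T=pose();print(T.round(3));im,c=shot('wrist','w3');print(manip.get_state()['qpos'].round(2))
print(proj(c,[.5467,.284,.13]))"
```

```text
[[ 0.981  0.194  0.     0.546]
 [ 0.194 -0.981 -0.     0.285]
 [-0.     0.    -1.     0.405]
 [ 0.     0.     0.     1.   ]]
[ 0.37  0.34  1.41 -0.    1.39  1.74]
[[282.91777435 210.11196597]]
```

View pics/w3.png

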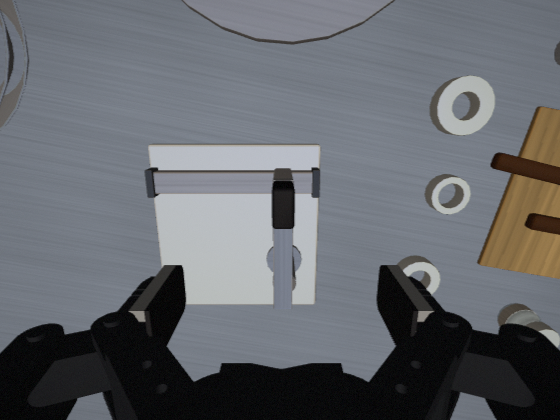

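Grip is at (283,205), matching the prediction (283,210), so I descend and pinch.

carry_out:
  linear:
    - [0,0,-0.07]
    - [0,0,-0.07]
    - [0,0,-0.07]
    - [0,0,-0.06]
    - [0,0,0]
    - [0,0,0]
  angular:
    - [0,0,0]
    - [0,0,0]
    - [0,0,0]
    - [0,0,0]
    - [0,0,0]
    - [0,0,0]
  hand: [1,1,1,1,1,1]

```text
clock: 3.87
position: [0.5459, 0.2859, 0.2685]
ee_rot: [0.001, 0.995, 0.097, -0.002]
contact_force: [-0.9, 0.0, 0.7]
width: 0.0857
gripper_force: 0.0
```

carry_out:
  linear:
    - [0,0,0]
    - [0,0,0]
    - [0,0,0]
    - [0,0,0]
    - [0,0,0]
    - [0,0,0]
    - [0,0,0]
    - [0,0,0]
  angular:
    - [0,0,0]
    - [0,0,0]
    - [0,0,0]
    - [0,0,0]
    - [0,0,0]
    - [0,0,0]
    - [0,0,0]
    - [0,0,0]
  hand: [0,0,0,0,0,0,0,0]
  force: 30

```text
clock: 4.53
position: [0.5465, 0.2859, 0.2709]
ee_rot: [0.0, 0.995, 0.097, 0.001]
contact_force: [-1.1, -0.7, 5.5]
width: 0.0174
gripper_force: 31.6
```

carry_out:
  linear:
    - [-0.0078,0.0392,0]
    - [-0.0078,0.0392,0]
    - [-0.0078,0.0392,0]
    - [-0.0078,0.0392,0]
    - [-0.0078,0.0392,0]
    - [0,0,0]
    - [0,0,0]
  angular:
    - [0,0,0]
    - [0,0,0]
    - [0,0,0]
    - [0,0,0]
    - [0,0,0]
    - [0,0,0]
    - [0,0,0]
  hand: [0,0,0,0,0,0,0]

```text
clock: 5.12
position: [0.5266, 0.3858, 0.2709]
ee_rot: [-0.001, 0.995, 0.098, 0.001]
contact_force: [-0.0, 1.7, 6.2]
width: 0.0175
gripper_force: 31.6
```

carry_out:
  linear:
    - [-0.0012,0.006,0]
    - [-0.0012,0.006,0]
    - [0,0,0]
  angular:
    - [0,0,0]
    - [0,0,0]
    - [0,0,0]
  hand: [0,0,0]

```text
clock: 5.37
position: [0.5259, 0.39, 0.2709]
ee_rot: [0.0, 0.995, 0.097, 0.001]
contact_force: [0.4, -0.8, 4.5]
width: 0.0174
gripper_force: 31.7
```

carry_out:
  linear:
    - [-0.0008,0.004,0]
    - [-0.0008,0.004,0]
    - [0,0,0]
  angular:
    - [0,0,0]
    - [0,0,0]
    - [0,0,0]
  hand: [0,0,0]

```text
clock: 5.62
position: [0.5258, 0.3912, 0.2709]
ee_rot: [0.003, 0.995, 0.098, 0.001]
contact_force: [2.9, -11.1, 8.6]
width: 0.0176
gripper_force: 31.9
```

carry_out:
  linear:
    - [-0.0008,0.004,0]
    - [-0.0008,0.004,0]
    - [0,0,0]
    - [0,0,0]
  angular:
    - [0,0,0]
    - [0,0,0]
    - [0,0,0]
    - [0,0,0]
  hand: [0,0,0,0]

```text
clock: 5.95
position: [0.5256, 0.3924, 0.2706]
ee_rot: [0.007, 0.995, 0.098, 0.001]
contact_force: [4.7, -18.1, 8.6]
width: 0.0182
gripper_force: 15.7
```

carry_out:
  linear:
    - [0.0008,-0.004,0]
    - [0,0,0]
    - [0,0,0]
    - [0,0,0]
    - [0,0,0]
    - [0,0,0.06]
    - [0,0,0.08]
    - [0,0,0.08]
  angular:
    - [0,0,0]
    - [0,0,0]
    - [0,0,0]
    - [0,0,0]
    - [0,0,0]
    - [0,0,0]
    - [0,0,0]
    - [0,0,0]
  hand: [0,0,1,1,1,1,1,1]

```text
clock: 6.62
position: [0.5238, 0.3963, 0.3792]
ee_rot: [0.001, 0.995, 0.098, -0.002]
contact_force: [0.5, 1.3, -0.0]
width: 0.085
gripper_force: 0.0
```

carry_out:
  linear:
    - [-0.017,-0.031,0]
    - [-0.017,-0.031,0]
    - [-0.017,-0.031,0]
    - [-0.017,-0.031,0]
    - [-0.017,-0.031,0]
    - [-0.017,-0.031,0]
    - [-0.017,-0.031,0]
    - [-0.017,-0.031,0]
  angular:
    - [0,0,1]
    - [0,0,1]
    - [0,0,1]
    - [0,0,1]
    - [0,0,1]
    - [0,0,1]
    - [0,0,1]
    - [0,0,1]
  hand: [1,1,1,1,1,1,1,1]

```text
clock: 7.28
position: [0.4556, 0.2718, 0.3794]
ee_rot: [-0.0, 0.913, 0.408, -0.0]
contact_force: [-0.1, -0.6, 0.1]
width: 0.0858
gripper_force: 0.0
```

carry_out:
  linear:
    - [0,0,0]
    - [0,0,0]
    - [0,0,0]
    - [0,0,0]
    - [0,0,0]
    - [0,0,0]
    - [0,0,0]
    - [0,0,0]
  angular:
    - [0,0,1]
    - [0,0,1]
    - [0,0,1]
    - [0,0,1]
    - [0,0,1]
    - [0,0,1]
    - [0,0,1]
    - [0,0,1]
  hand: [1,1,1,1,1,1,1,1]

```text
clock: 7.95
position: [0.4561, 0.2725, 0.3794]
ee_rot: [-0.0, 0.739, 0.674, -0.0]
contact_force: [0.1, 0.6, -0.3]
width: 0.0853
gripper_force: 0.0
```

carry_out:
  linear:
    - [0,0,0]
    - [0,0,0]
    - [0,0,0]
    - [0,0,0]
    - [0,0,0]
  angular:
    - [0,0,1]
    - [0,0,0.2]
    - [0,0,0]
    - [0,0,0]
    - [0,0,0]
  hand: [1,1,1,1,1]

```text
clock: 8.37
position: [0.4563, 0.2722, 0.3796]
ee_rot: [-0.0, 0.707, 0.707, 0.0]
contact_force: [-0.7, -0.2, 0.1]
width: 0.0855
gripper_force: 0.0
```

```bash
python3 -c "
from h import *
T=pose();print(T.round(4));im,c=shot('wrist','w4')
print(proj(c,[[.4572,.2652,.082],[.4572,.2652,.018]]))"
```

```text
[[ 9.000e-04  1.000e+00 -0.000e+00  4.563e-01]
 [ 1.000e+00 -9.000e-04  1.000e-04  2.722e-01]
 [ 1.000e-04 -0.000e+00 -1.000e+00  3.796e-01]
 [ 0.000e+00  0.000e+00  0.000e+00  1.000e+00]]
[[282.40313933 211.20125396]
 [282.14181287 193.76399203]]
```

carry_out:
  linear:
    - [0,0.06,0]
    - [0,0.06,0]
    - [0,0,0]
    - [0,0,0]
    - [0,0,0]
  angular:
    - [0,0,0]
    - [0,0,0]
    - [0,0,0]
    - [0,0,0]
    - [0,0,0]
  hand: [1,1,1,1,1]

```text
clock: 8.83
position: [0.4561, 0.3318, 0.3795]
ee_rot: [0.0, 0.707, 0.707, -0.001]
contact_force: [0.4, -0.7, 0.4]
width: 0.0852
gripper_force: 0.0
```

```bash
python3 -c "
from h import *
im,c=shot('wrist','w5')
print(proj(c,[[.4572,.2652,.082],[.4572,.2652,.018]]))
a=cv2.imread('pics/w4.png');cv2.imwrite('pics/w45.png',np.hstack([a[60:340,150:400],im[60:340,150:400]]))"
```

```text
[[282.57497692 274.08389538]
 [282.32586419 246.55874584]]
```

View pics/w45.png

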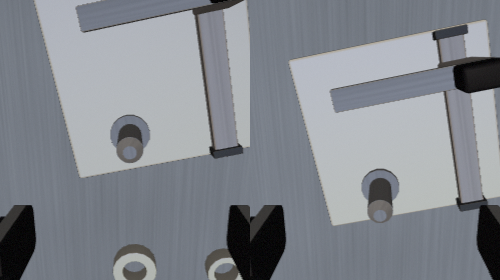

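The post top appears at full-image (280,211) in w4 and (280,274) in w5, and the keeper is open. I refine this by contour.

```bash
python3 - <<'E'
from h import *
ps=[];fs=[];cs=[]
for fn,y in(("w4",211),("w5",274)):
    im,c=load(fn);cs.append(c);x0,y0=280,y
    cr=im[y-45:y+22,250:312].astype(int);b=cr.max(2)
    g=cv2.cvtColor(im,cv2.COLOR_BGR2GRAY)
    # non-white silhouette of post+flange within board
    m=(g[y-45:y+17,245:315]<165).astype(np.uint8)
    bl=max(blobs(m,200),key=lambda q:q[1][4]);print(fn,bl[1],"cols of low rows",[ (int(np.where(bl[0][r])[0].min()+245),int(np.where(bl[0][r])[0].max()+245)) for r in range(bl[1][1],bl[1][1]+bl[1][3],4)], "bottom row",bl[1][1]+bl[1][3]-1+y-45,"top",bl[1][1]+y-45)
    print(g[y-12:y+18:2,272:290:2])
E
```

```text
w4 [  15    8   41   50 1505] cols of low rows [(276, 283), (267, 292), (263, 296), (261, 297), (260, 300), (260, 299), (260, 299), (261, 297), (264, 295), (266, 293), (266, 292), (269, 290), (275, 284)] bottom row 223 top 174
[[101 108 106 108 107 107 102 103  63]
 [105 109 107 108 109 104 103 104 105]
 [107 108 108 109 106 102 105 105 104]
 [107 107 107 110 104 103 105 104 100]
 [107 107 118 126 121 124 107 100  98]
 [105 119 123 127 121 122 124 101  96]
 [108 122 123 125 122 121 126 108  93]
 [107 123 123 125 124 120 126 108  94]
 [100 120 123 124 124 120 124 102  94]
 [ 97 108 123 125 126 122 114  92  93]
 [ 97  95  98 101 101  93  92  91  97]
 [170 105  94  92  94  92  93 137 182]
 [182 181 179 170 173 181 181 183 183]
 [181 182 182 182 183 183 182 183 182]
 [181 183 181 183 182 178 170 156 142]]
w5 [   0    0   70   62 2400] cols of low rows [(274, 286), (267, 292), (264, 296), (262, 298), (261, 298), (261, 298), (263, 297), (265, 295), (268, 292), (267, 292), (267, 292), (267, 314), (269, 314), (257, 314), (245, 314), (245, 314)] bottom row 290 top 229
[[104 109 111 111 111 113 106 105  77]
 [111 112 111 111 111 110 104 107 107]
 [108 112 111 112 113 105 106 110 105]
 [109 111 110 110 110 106 109 106 104]
 [107 111 113 127 123 120 108 103 100]
 [109 116 127 130 124 126 128 102  97]
 [106 122 127 128 125 124 128 109  97]
 [105 125 127 128 128 123 129 111  96]
 [102 116 126 126 129 123 126 102  94]
 [109 100 115 125 129 124 102  93 110]
 [124 122 105 100  98  96 114 121 127]
 [124 126 125 125 122 124 122 121 127]
 [124 125 124 125 122 125 123 122 126]
 [124 126 123 124 120 122 123 121 124]
 [124 125 123 126 121 124 123 121 125]]
```

carry_out:
  linear:
    - [0.0515,-0.0544,0]
    - [0.0515,-0.0544,0]
    - [0.0515,-0.0544,0]
    - [0.0515,-0.0544,0]
    - [0.0515,-0.0544,0]
    - [0.0515,-0.0544,0]
    - [0.0515,-0.0544,0]
    - [0.0515,-0.0544,0]
  angular:
    - [0,0,0]
    - [0,0,0]
    - [0,0,0]
    - [0,0,0]
    - [0,0,0]
    - [0,0,0]
    - [0,0,0]
    - [0,0,0]
  hand: [1,1,1,1,1,1,1,1]

```text
clock: 9.55
position: [0.663, 0.1116, 0.38]
ee_rot: [0.0, 0.708, 0.706, -0.0]
contact_force: [0.6, -0.2, 0.0]
width: 0.0856
gripper_force: 0.0
```

carry_out:
  linear:
    - [0,0,0]
    - [0,0,0]
    - [0,0,0]
  angular:
    - [0,0,0]
    - [0,0,0]
    - [0,0,0]
  hand: [1,1,1]

```text
clock: 9.8
position: [0.6618, 0.1135, 0.3794]
ee_rot: [-0.001, 0.708, 0.706, -0.0]
contact_force: [-1.1, 1.1, 0.3]
width: 0.0853
gripper_force: 0.0
```

```bash
cat > rings.py <<'E'
from h import *
import sys
fn=sys.argv[1];im,c=shot("wrist",fn);hs=cv2.cvtColor(im,cv2.COLOR_BGR2HSV);print("TCP",pose()[:3,3].round(4))
for m,st,ce in blobs((hs[:,:,2]>185)&(hs[:,:,1]<45),300):
    if st[4]>4000: continue
    e=cv2.fitEllipse(max(cv2.findContours(m.astype(np.uint8),0,1)[0],key=len));print(np.round(e[0],1),np.round(onz(c,e[0],.02)[0],4),"diam",np.round(np.mean(e[1])/c["f"]*np.linalg.norm(onz(c,e[0],.02)[0]-c["C"][:3,3]),4),"fill",round(st[4]/(e[1][0]*e[1][1]*.785),2))
E
python3 rings.py w6
```

```text
TCP [0.6615 0.1143 0.3797]
[188.   20.7] [0.5778 0.2667 0.02  ] diam 0.0449 fill 0.97
[281.8 186.8] [0.6619 0.1145 0.02  ] diam 0.0566 fill 0.77
[ 87.7 201. ] [0.4596 0.0996 0.02  ] diam 0.056 fill 0.68
[191.7 203.2] [0.5678 0.0971 0.02  ] diam 0.0418 fill 0.55
```

carry_out:
  linear:
    - [0,0,-0.07]
    - [0,0,-0.07]
    - [0,0,-0.07]
    - [0,0,-0.07]
    - [0,0,-0.07]
    - [0,0,-0.065]
    - [0,0,0]
    - [0,0,0]
  angular:
    - [0,0,0]
    - [0,0,0]
    - [0,0,0]
    - [0,0,0]
    - [0,0,0]
    - [0,0,0]
    - [0,0,0]
    - [0,0,0]
  hand: [1,1,1,1,1,1,1,1]

```text
clock: 10.52
position: [0.6609, 0.1154, 0.1712]
ee_rot: [-0.001, 0.707, 0.708, -0.002]
contact_force: [-0.1, -0.0, 0.5]
width: 0.0852
gripper_force: 0.0
```

carry_out:
  linear:
    - [0,0,0]
    - [0,0,0]
    - [0,0,0]
    - [0,0,0]
    - [0,0,0]
    - [0,0,0]
  angular:
    - [0,0,0]
    - [0,0,0]
    - [0,0,0]
    - [0,0,0]
    - [0,0,0]
    - [0,0,0]
  hand: [0,0,0,0,0,0]
  force: 50

```text
clock: 11.02
position: [0.6634, 0.1147, 0.1761]
ee_rot: [0.002, 0.707, 0.707, 0.002]
contact_force: [-0.7, 0.5, 4.2]
width: 0.0583
gripper_force: 52.7
```

carry_out:
  linear:
    - [0,0,0.03]
    - [0,0,0.06]
    - [0,0,0.07]
    - [0,0,0.07]
    - [0,0,0]
    - [0,0,0]
    - [0,0,0]
  angular:
    - [0,0,0]
    - [0,0,0]
    - [0,0,0]
    - [0,0,0]
    - [0,0,0]
    - [0,0,0]
    - [0,0,0]
  hand: [0,0,0,0,0,0,0]

```text
clock: 11.6
position: [0.662, 0.1144, 0.2888]
ee_rot: [0.001, 0.707, 0.707, 0.001]
contact_force: [-0.3, 0.4, -0.2]
width: 0.0581
gripper_force: 53.7
```

```bash
python3 rings.py w7
```

```text
TCP [0.6617 0.1144 0.2874]
[47.9 22.3] [0.5109 0.2439 0.02  ] diam 0.0613 fill 0.87
[152.6   7.4] [0.5798 0.2525 0.02  ] diam 0.025 fill 0.9
[ 22.6 232.1] [0.4624 0.0992 0.02  ] diam 0.0542 fill 0.67
[159.4 234.3] [0.568  0.0973 0.02  ] diam 0.0428 fill 0.54
```

View pics/w7.png

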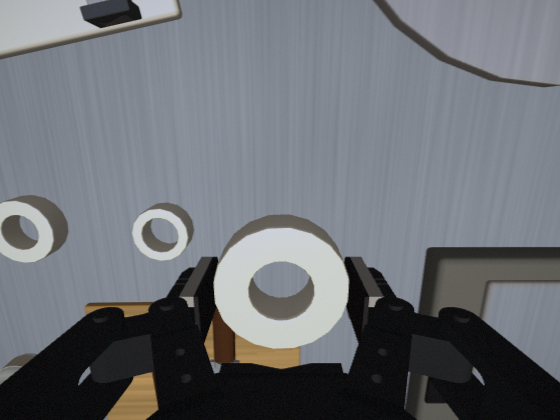

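The held ring is centred at (281,283) between the pads, with no lateral bias. I carry it to the post.

carry_out:
  linear:
    - [-0.0517,0.0376,0]
    - [-0.0517,0.0376,0]
    - [-0.0517,0.0376,0]
    - [-0.0517,0.0376,0]
    - [-0.0517,0.0376,0]
    - [-0.0517,0.0376,0]
    - [-0.0517,0.0376,0]
    - [-0.0517,0.0376,0]
  angular:
    - [0,0,0]
    - [0,0,0]
    - [0,0,0]
    - [0,0,0]
    - [0,0,0]
    - [0,0,0]
    - [0,0,0]
    - [0,0,0]
  hand: [0,0,0,0,0,0,0,0]

```text
clock: 12.32
position: [0.4536, 0.2652, 0.2858]
ee_rot: [-0.001, 0.707, 0.707, -0.001]
contact_force: [0.3, 0.2, -0.9]
width: 0.0585
gripper_force: 53.7
```

carry_out:
  linear:
    - [0,0,0]
    - [0,0,0]
    - [0,0,0]
    - [0,0,0]
  angular:
    - [0,0,0]
    - [0,0,0]
    - [0,0,0]
    - [0,0,0]
  hand: [0,0,0,0]

```text
clock: 12.65
position: [0.4563, 0.2644, 0.2868]
ee_rot: [0.0, 0.707, 0.707, -0.0]
contact_force: [0.6, -0.5, -0.3]
width: 0.0579
gripper_force: 53.8
```

```bash
python3 - <<'E'
from h import *
P=[]
for k in range(4):
    P.append(manip.get_state()["position"]);im,c=shot("wrist","w8")
print(np.mean(P,0),manip.get_state()["width"])
g=cv2.cvtColor(im,cv2.COLOR_BGR2GRAY)
cv2.imwrite("pics/w8c.png",im[200:380,190:375])
E
```

```text
[0.45640174 0.26428363 0.28686095] 0.05827503393052154
```

View pics/w8c.png

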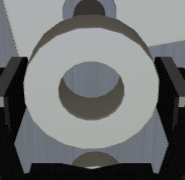

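carry_out:
  linear:
    - [-0.0026,0,0]
    - [0,0,-0.03]
    - [0,0,-0.03]
    - [0,0,-0.02]
    - [0,0,-0.02]
    - [0,0,0]
  angular:
    - [0,0,0]
    - [0,0,0]
    - [0,0,0]
    - [0,0,0]
    - [0,0,0]
    - [0,0,0]
  hand: [0,0,0,0,0,0]

```text
clock: 13.35
position: [0.454, 0.2645, 0.2354]
ee_rot: [-0.0, 0.707, 0.707, -0.001]
contact_force: [-0.1, -0.6, -0.3]
width: 0.0582
gripper_force: 53.9
```

carry_out:
  linear:
    - [0,0,-0.02]
    - [0,0,-0.02]
    - [0,0,-0.02]
    - [0,0,-0.016]
    - [0,0,0]
    - [0,0,0]
  angular:
    - [0,0,0]
    - [0,0,0]
    - [0,0,0]
    - [0,0,0]
    - [0,0,0]
    - [0,0,0]
  hand: [0,0,0,0,0,0]

```text
clock: 13.85
position: [0.454, 0.2647, 0.1986]
ee_rot: [-0.0, 0.707, 0.707, -0.001]
contact_force: [0.7, 0.8, -1.0]
width: 0.0578
gripper_force: 53.9
```

carry_out:
  linear:
    - [0,0,-0.004]
    - [0,0,0]
    - [0,0,0]
  angular:
    - [0,0,0]
    - [0,0,0]
    - [0,0,0]
  hand: [0,0,0]

```text
clock: 14.1
position: [0.4543, 0.2648, 0.1975]
ee_rot: [0.0, 0.707, 0.707, 0.0]
contact_force: [-0.4, 0.2, -1.2]
width: 0.058
gripper_force: 53.9
```

carry_out:
  linear:
    - [0,0,-0.006]
    - [0,0,0]
    - [0,0,0]
  angular:
    - [0,0,0]
    - [0,0,0]
    - [0,0,0]
  hand: [0,0,0]

```text
clock: 14.35
position: [0.4542, 0.2648, 0.1942]
ee_rot: [0.0, 0.707, 0.707, 0.0]
contact_force: [-0.6, -0.1, -0.9]
width: 0.0582
gripper_force: 53.9
```

carry_out:
  linear:
    - [0,0,-0.004]
    - [0,0,0]
    - [0,0,0]
  angular:
    - [0,0,0]
    - [0,0,0]
    - [0,0,0]
  hand: [0,0,0]

```text
clock: 14.6
position: [0.4541, 0.2647, 0.194]
ee_rot: [0.0, 0.707, 0.707, 0.0]
contact_force: [-4.1, -1.4, 12.6]
width: 0.0577
gripper_force: 55.2
```

carry_out:
  linear:
    - [0,0,0]
    - [0,0,0]
    - [0,0,0]
    - [0,0,0.07]
    - [0,0,0.07]
    - [0,0,0.075]
    - [0,0,0.075]
    - [0,0,0.075]
  angular:
    - [0,0,0]
    - [0,0,0]
    - [0,0,0]
    - [0,0,0]
    - [0,0,0]
    - [0,0,0]
    - [0,0,0]
    - [0,0,0]
  hand: [1,1,1,1,1,1,1,1]

```text
clock: 15.27
position: [0.4539, 0.2646, 0.3761]
ee_rot: [-0.0, 0.707, 0.707, -0.0]
contact_force: [0.5, -0.8, 0.1]
width: 0.0855
gripper_force: 0.0
```

carry_out:
  linear:
    - [0.0028,-0.08,0]
    - [0.0028,-0.08,0]
    - [0.0028,-0.08,0]
    - [0.0028,-0.09,0]
    - [0,0,0]
    - [0,0,0]
    - [0,0,0]
  angular:
    - [0,0,0]
    - [0,0,0]
    - [0,0,0]
    - [0,0,0]
    - [0,0,0]
    - [0,0,0]
    - [0,0,0]
  hand: [1,1,1,1,1,1,1]

```text
clock: 15.85
position: [0.4598, 0.1032, 0.3745]
ee_rot: [-0.0, 0.708, 0.707, 0.0]
contact_force: [-0.2, -0.3, -0.9]
width: 0.0852
gripper_force: 0.0
```

```bash
python3 rings.py w9
```

```text
TCP [0.4597 0.1038 0.3745]
[274.1  15.2] [0.4534 0.2594 0.02  ] diam 0.059 fill 0.65
[414.6  13.2] [0.5768 0.2609 0.02  ] diam 0.0311 fill 0.89
[281.2 192.3] [0.4596 0.0997 0.02  ] diam 0.0483 fill 0.68
[387.5 194.6] [0.5679 0.0973 0.02  ] diam 0.0425 fill 0.54
[249.6 337.4] [ 0.4226 -0.0739  0.02  ] diam 0.0394 fill 1.06
```

carry_out:
  linear:
    - [0,-0.0084,-0.065]
    - [0,0,-0.065]
    - [0,0,-0.065]
    - [0,0,-0.065]
    - [0,0,-0.065]
    - [0,0,-0.064]
    - [0,0,0]
    - [0,0,0]
  angular:
    - [0,0,0]
    - [0,0,0]
    - [0,0,0]
    - [0,0,0]
    - [0,0,0]
    - [0,0,0]
    - [0,0,0]
    - [0,0,0]
  hand: [1,1,1,1,1,1,1,1]

```text
clock: 16.57
position: [0.4591, 0.1003, 0.1791]
ee_rot: [-0.002, 0.706, 0.708, -0.002]
contact_force: [-0.2, 0.1, 0.5]
width: 0.0853
gripper_force: 0.0
```

carry_out:
  linear:
    - [0,0,0]
    - [0,0,0]
    - [0,0,0]
    - [0,0,0]
    - [0,0,0]
    - [0,0,0]
  angular:
    - [0,0,0]
    - [0,0,0]
    - [0,0,0]
    - [0,0,0]
    - [0,0,0]
    - [0,0,0]
  hand: [0,0,0,0,0,0]
  force: 50

```text
clock: 17.07
position: [0.4606, 0.0992, 0.1827]
ee_rot: [0.001, 0.707, 0.707, 0.002]
contact_force: [0.2, 1.3, 8.2]
width: 0.0487
gripper_force: 50.3
```

carry_out:
  linear:
    - [0,0,0.03]
    - [0,0,0.06]
    - [0,0,0.07]
    - [0,0,0.07]
    - [0,0,0.01]
    - [0,0,0]
    - [0,0,0]
  angular:
    - [0,0,0]
    - [0,0,0]
    - [0,0,0]
    - [0,0,0]
    - [0,0,0]
    - [0,0,0]
    - [0,0,0]
  hand: [0,0,0,0,0,0,0]

```text
clock: 17.65
position: [0.4593, 0.0989, 0.3009]
ee_rot: [0.001, 0.707, 0.707, 0.001]
contact_force: [-0.0, -0.4, -1.0]
width: 0.0488
gripper_force: 52.3
```

```bash
python3 - <<'E'
from h import *
P=[]
for k in range(4):
    P.append(manip.get_state()["position"]);im,c=shot("wrist","w10")
print(np.mean(P,0),np.std(P,0),manip.get_state()["width"])
hs=cv2.cvtColor(im,cv2.COLOR_BGR2HSV)
for m,st,ce in blobs((hs[:,:,2]>185)&(hs[:,:,1]<45),300): print(st,ce.round(1))
E
```

```text
[0.45898524 0.09887167 0.29971735] [1.67669541e-04 7.64769096e-06 7.79703677e-04] 0.04888039970556524
[ 188    0  213   51 5383] [271.2  18.6]
[250   0  50   9 319] [274.5   3.2]
[ 394  186   53   52 1130] [420.  211.3]
[ 227  230  108  100 5790] [280.8 278.7]
```

carry_out:
  linear:
    - [-0.0018,0.0663,0]
    - [-0.0018,0.0663,0]
    - [-0.0018,0.0663,0]
    - [-0.0018,0.0663,0]
    - [-0.0018,0.0663,0]
    - [0,0,0]
    - [0,0,0]
    - [0,0,0]
  angular:
    - [0,0,0]
    - [0,0,0]
    - [0,0,0]
    - [0,0,0]
    - [0,0,0]
    - [0,0,0]
    - [0,0,0]
    - [0,0,0]
  hand: [0,0,0,0,0,0,0,0]

```text
clock: 18.52
position: [0.4548, 0.2644, 0.299]
ee_rot: [-0.0, 0.707, 0.707, -0.002]
contact_force: [0.4, 0.5, -1.2]
width: 0.049
gripper_force: 52.3
```

```bash
cat > held.py <<'E'
from h import *
import sys
off=float(sys.argv[1])  # TCP height above ring bottom
P=[]
for k in range(4):
    P.append(manip.get_state()["position"]);im,c=shot("wrist","held")
p=np.mean(P,0);print("TCP",p.round(4),"width",manip.get_state()["width"])
hs=cv2.cvtColor(im,cv2.COLOR_BGR2HSV)
for m,st,ce in blobs((hs[:,:,2]>185)&(hs[:,:,1]<45),2000):
    if st[1]<150: continue
    cn=max(cv2.findContours(m.astype(np.uint8),0,1)[0],key=len);e=cv2.fitEllipse(cn);w=onz(c,e[0],p[2]-off+.02)[0]
    print(st,"ellipse",np.round(e[0],1),np.round(e[1],1),"ring-TCP mm",((w-p)*1e3).round(1))
E
python3 held.py .1827
```

```text
TCP [0.455  0.2638 0.2994] width 0.04909681568677077
```

```bash
python3 - <<'E'
from h import *
im,c=load("w10");p=np.array([.459,.0989,.2997]);hs=cv2.cvtColor(im,cv2.COLOR_BGR2HSV)
for m,st,ce in blobs((hs[:,:,2]>185)&(hs[:,:,1]<45),2000):
    e=cv2.fitEllipse(max(cv2.findContours(m.astype(np.uint8),0,1)[0],key=len));print(np.round(e[0],1),np.round(e[1],1),((onz(c,e[0],p[2]-.1627)[0]-p)*1e3).round(1))
im,c=load("w7");p=np.array([.6618,.1144,.2878]);hs=cv2.cvtColor(im,cv2.COLOR_BGR2HSV)
for m,st,ce in blobs((hs[:,:,2]>185)&(hs[:,:,1]<45),2000):
    e=cv2.fitEllipse(max(cv2.findContours(m.astype(np.uint8),0,1)[0],key=len));print(np.round(e[0],1),np.round(e[1],1),((onz(c,e[0],p[2]-.1561)[0]-p)*1e3).round(1))
cv2.imwrite("pics/h1.png",cv2.imread("pics/held.png")[180:400,150:420])
E
```

```text
[257.4  18.3] [ 44.5 240. ] [  -9.3  105.  -162.7]
[280.7 279.5] [ 99.7 108.9] [  -1.     1.3 -162.7]
[47.9 22.3] [42.4 96.6] [ -80.1  102.6 -156.1]
[280.8 287.7] [119.5 133. ] [   0.3   -0.  -156.1]
```

View pics/h1.png

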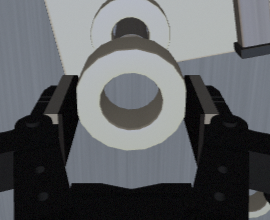

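The mid ring is held squarely and the seated large ring is visible behind it on the post. I lower it.

carry_out:
  linear:
    - [-0.001,0,-0.03]
    - [0,0,-0.03]
    - [0,0,-0.02]
    - [0,0,-0.02]
    - [0,0,0]
    - [0,0,0]
  angular:
    - [0,0,0]
    - [0,0,0]
    - [0,0,0]
    - [0,0,0]
    - [0,0,0]
    - [0,0,0]
  hand: [0,0,0,0,0,0]

```text
clock: 19.22
position: [0.4547, 0.2644, 0.2498]
ee_rot: [-0.0, 0.707, 0.707, -0.0]
contact_force: [-0.2, 0.1, -0.5]
width: 0.0488
gripper_force: 52.3
```

carry_out:
  linear:
    - [0,0,-0.02]
    - [0,0,-0.02]
    - [0,0,-0.008]
    - [0,0,0]
    - [0,0,0]
  angular:
    - [0,0,0]
    - [0,0,0]
    - [0,0,0]
    - [0,0,0]
    - [0,0,0]
  hand: [0,0,0,0,0]

```text
clock: 19.63
position: [0.4546, 0.2647, 0.2258]
ee_rot: [-0.0, 0.707, 0.707, -0.0]
contact_force: [-0.3, -0.3, -0.1]
width: 0.049
gripper_force: 52.3
```

carry_out:
  linear:
    - [0,0,-0.004]
    - [0,0,0]
    - [0,0,0]
  angular:
    - [0,0,0]
    - [0,0,0]
    - [0,0,0]
  hand: [0,0,0]

```text
clock: 19.88
position: [0.4548, 0.2648, 0.2244]
ee_rot: [0.0, 0.707, 0.707, 0.0]
contact_force: [1.1, 0.5, -1.0]
width: 0.049
gripper_force: 52.3
```

carry_out:
  linear:
    - [0,0,-0.006]
    - [0,0,0]
    - [0,0,0]
  angular:
    - [0,0,0]
    - [0,0,0]
    - [0,0,0]
  hand: [0,0,0]

```text
clock: 20.13
position: [0.4546, 0.2647, 0.2211]
ee_rot: [-0.0, 0.707, 0.707, -0.0]
contact_force: [0.0, -0.2, -1.5]
width: 0.0489
gripper_force: 52.3
```

carry_out:
  linear:
    - [0,0,-0.004]
    - [0,0,0]
    - [0,0,0]
  angular:
    - [0,0,0]
    - [0,0,0]
    - [0,0,0]
  hand: [0,0,0]

```text
clock: 20.38
position: [0.4547, 0.2647, 0.2207]
ee_rot: [0.0, 0.707, 0.707, 0.0]
contact_force: [-3.3, -0.7, 11.1]
width: 0.0491
gripper_force: 53.3
```

carry_out:
  linear:
    - [0,0,0]
    - [0,0,0]
    - [0,0,0]
    - [0,0,0.08]
    - [0,0,0.08]
    - [0,0,0.08]
    - [0,0,0.08]
  angular:
    - [0,0,0]
    - [0,0,0]
    - [0,0,0]
    - [0,0,0]
    - [0,0,0]
    - [0,0,0]
    - [0,0,0]
  hand: [1,1,1,1,1,1,1]

```text
clock: 20.97
position: [0.4544, 0.2646, 0.3805]
ee_rot: [-0.0, 0.707, 0.707, -0.0]
contact_force: [0.5, -0.7, 0.2]
width: 0.0853
gripper_force: 0.0
```

carry_out:
  linear:
    - [0.0378,-0.0558,0]
    - [0.0378,-0.0558,0]
    - [0.0378,-0.0558,0]
    - [0.0378,-0.0558,0]
    - [0.0378,-0.0558,0]
    - [0.0378,-0.0558,0]
    - [0,0,0]
    - [0,0,0]
  angular:
    - [0,0,0]
    - [0,0,0]
    - [0,0,0]
    - [0,0,0]
    - [0,0,0]
    - [0,0,0]
    - [0,0,0]
    - [0,0,0]
  hand: [1,1,1,1,1,1,1,1]

```text
clock: 21.63
position: [0.569, 0.0958, 0.3784]
ee_rot: [-0.0, 0.708, 0.706, -0.0]
contact_force: [0.4, -0.2, 0.1]
width: 0.0852
gripper_force: 0.0
```

```bash
python3 rings.py w11
```

```text
TCP [0.5682 0.0969 0.3785]
[290.9   9.8] [0.5776 0.257  0.02  ] diam 0.0282 fill 0.94
[280.3 186.4] [0.5677 0.0973 0.02  ] diam 0.0407 fill 0.54
```

carry_out:
  linear:
    - [0,0,-0.065]
    - [0,0,-0.065]
    - [0,0,-0.065]
    - [0,0,-0.065]
    - [0,0,-0.065]
    - [0,0,-0.062]
    - [0,0,0]
    - [0,0,0]
  angular:
    - [0,0,0]
    - [0,0,0]
    - [0,0,0]
    - [0,0,0]
    - [0,0,0]
    - [0,0,0]
    - [0,0,0]
    - [0,0,0]
  hand: [1,1,1,1,1,1,1,1]

```text
clock: 22.35
position: [0.5669, 0.0984, 0.1847]
ee_rot: [-0.002, 0.707, 0.708, -0.002]
contact_force: [0.0, 0.3, -0.9]
width: 0.0858
gripper_force: 0.0
```

carry_out:
  linear:
    - [0,0,0]
    - [0,0,0]
    - [0,0,0]
    - [0,0,0]
    - [0,0,0]
    - [0,0,0]
    - [0,0,0]
  angular:
    - [0,0,0]
    - [0,0,0]
    - [0,0,0]
    - [0,0,0]
    - [0,0,0]
    - [0,0,0]
    - [0,0,0]
  hand: [0,0,0,0,0,0,0]
  force: 50

```text
clock: 22.93
position: [0.5688, 0.0974, 0.1884]
ee_rot: [0.001, 0.707, 0.707, 0.002]
contact_force: [-2.2, 0.6, 7.8]
width: 0.0402
gripper_force: 49.2
```

carry_out:
  linear:
    - [0,0,0.03]
    - [0,0,0.06]
    - [0,0,0.07]
    - [0,0,0.07]
    - [0,0,0.01]
    - [0,0,0]
    - [0,0,0]
  angular:
    - [0,0,0]
    - [0,0,0]
    - [0,0,0]
    - [0,0,0]
    - [0,0,0]
    - [0,0,0]
    - [0,0,0]
  hand: [0,0,0,0,0,0,0]

```text
clock: 23.52
position: [0.5678, 0.0972, 0.3064]
ee_rot: [0.0, 0.707, 0.707, 0.0]
contact_force: [-0.5, -0.6, -1.1]
width: 0.0401
gripper_force: 50.4
```

```bash
python3 held.py .186
```

```text
TCP [0.5675 0.0972 0.305 ] width 0.03983974793657877
[ 239  234   85   82 3013] ellipse [280.9 274.9] [81.2 87. ] ring-TCP mm [  -0.9    1.9 -166. ]
```

carry_out:
  linear:
    - [-0.0377,0.0556,0]
    - [-0.0377,0.0556,0]
    - [-0.0377,0.0556,0]
    - [-0.0377,0.0556,0]
    - [-0.0377,0.0556,0]
    - [-0.0377,0.0556,0]
    - [0,0,0]
    - [0,0,0]
  angular:
    - [0,0,0]
    - [0,0,0]
    - [0,0,0]
    - [0,0,0]
    - [0,0,0]
    - [0,0,0]
    - [0,0,0]
    - [0,0,0]
  hand: [0,0,0,0,0,0,0,0]

```text
clock: 24.38
position: [0.4537, 0.2652, 0.3047]
ee_rot: [-0.0, 0.706, 0.708, -0.001]
contact_force: [-0.3, -0.5, -0.8]
width: 0.0404
gripper_force: 50.5
```

carry_out:
  linear:
    - [0,0,0]
    - [0,0,0]
    - [0,0,0]
  angular:
    - [0,0,0]
    - [0,0,0]
    - [0,0,0]
  hand: [0,0,0]

```text
clock: 24.63
position: [0.4557, 0.2632, 0.3054]
ee_rot: [0.0, 0.708, 0.707, -0.0]
contact_force: [0.6, -0.9, -0.5]
width: 0.0398
gripper_force: 50.5
```

```bash
python3 held.py .188;python3 -c "
import cv2;cv2.imwrite('pics/h2.png',cv2.imread('pics/held.png')[150:400,150:420])"
```

```text
TCP [0.4557 0.2633 0.3055] width 0.04000057427929572
[ 239  235   85   81 2696] ellipse [280.9 274.6] [79.6 85.9] ring-TCP mm [  -0.4    0.6 -168. ]
```

View pics/h2.png

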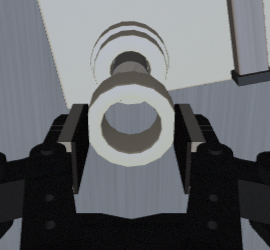

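The small ring is held squarely and the two seated rings show concentric on the post behind it. I lower it.

carry_out:
  linear:
    - [-0.002,0.001,-0.02]
    - [0,0,-0.03]
    - [0,0,-0.02]
    - [0,0,-0.02]
    - [0,0,-0.01]
    - [0,0,0]
    - [0,0,0]
  angular:
    - [0,0,0]
    - [0,0,0]
    - [0,0,0]
    - [0,0,0]
    - [0,0,0]
    - [0,0,0]
    - [0,0,0]
  hand: [0,0,0,0,0,0,0]

```text
clock: 25.42
position: [0.4541, 0.2646, 0.2554]
ee_rot: [-0.0, 0.707, 0.707, -0.0]
contact_force: [0.3, 0.7, 0.0]
width: 0.0402
gripper_force: 50.6
```

carry_out:
  linear:
    - [0,0,-0.008]
    - [0,0,0]
    - [0,0,0]
  angular:
    - [0,0,0]
    - [0,0,0]
    - [0,0,0]
  hand: [0,0,0]

```text
clock: 25.67
position: [0.454, 0.2646, 0.2519]
ee_rot: [0.0, 0.707, 0.707, 0.0]
contact_force: [0.8, -0.2, 0.5]
width: 0.0399
gripper_force: 50.6
```

carry_out:
  linear:
    - [0,0,-0.005]
    - [0,0,0]
    - [0,0,0]
  angular:
    - [0,0,0]
    - [0,0,0]
    - [0,0,0]
  hand: [0,0,0]

```text
clock: 25.92
position: [0.454, 0.2646, 0.2492]
ee_rot: [0.0, 0.707, 0.707, 0.0]
contact_force: [-0.3, -0.7, 0.1]
width: 0.0398
gripper_force: 50.6
```

carry_out:
  linear:
    - [0,0,-0.005]
    - [0,0,0]
    - [0,0,0]
  angular:
    - [0,0,0]
    - [0,0,0]
    - [0,0,0]
  hand: [0,0,0]

```text
clock: 26.17
position: [0.454, 0.2646, 0.2467]
ee_rot: [0.0, 0.707, 0.707, -0.0]
contact_force: [-0.4, -0.7, -0.2]
width: 0.0402
gripper_force: 50.6
```

carry_out:
  linear:
    - [0,0,-0.003]
    - [0,0,0]
    - [0,0,0]
  angular:
    - [0,0,0]
    - [0,0,0]
    - [0,0,0]
  hand: [0,0,0]

```text
clock: 26.42
position: [0.454, 0.2646, 0.2464]
ee_rot: [0.0, 0.707, 0.707, 0.0]
contact_force: [-2.4, -0.9, 8.9]
width: 0.0401
gripper_force: 51.8
```

carry_out:
  linear:
    - [0,0,0]
    - [0,0,0]
    - [0,0,0]
    - [0,0,0.07]
    - [0,0,0.07]
    - [0,0,0.07]
    - [0,0,0.06]
    - [0,0,0]
  angular:
    - [0,0,0]
    - [0,0,0]
    - [0,0,0]
    - [0,0,0]
    - [0,0,0]
    - [0,0,0]
    - [0,0,0]
    - [0,0,0]
  hand: [1,1,1,1,1,1,1,1]

```text
clock: 27.08
position: [0.4556, 0.2653, 0.3865]
ee_rot: [0.002, 0.707, 0.707, 0.006]
contact_force: [0.1, 0.5, -0.2]
width: 0.0853
gripper_force: 0.0
```

carry_out:
  linear:
    - [0.018,0.0316,0]
    - [0.018,0.0316,0]
    - [0.018,0.0316,0]
    - [0.018,0.0316,0]
    - [0.018,0.0316,0]
    - [0.018,0.0316,0]
    - [0.018,0.0316,0]
    - [0.018,0.0316,0]
  angular:
    - [0,0,-1]
    - [0,0,-1]
    - [0,0,-1]
    - [0,0,-1]
    - [0,0,-1]
    - [0,0,-1]
    - [0,0,-1]
    - [0,0,-1]
  hand: [1,1,1,1,1,1,1,1]

```text
clock: 27.75
position: [0.5264, 0.3918, 0.3791]
ee_rot: [0.0, 0.895, 0.447, -0.001]
contact_force: [0.7, -0.1, 0.1]
width: 0.085
gripper_force: 0.0
```

carry_out:
  linear:
    - [0,0,0]
    - [0,0,0]
    - [0,0,0]
    - [0,0,0]
    - [0,0,0]
    - [0,0,0]
    - [0,0,0]
    - [0,0,0]
  angular:
    - [0,0,-1]
    - [0,0,-1]
    - [0,0,-1]
    - [0,0,-1]
    - [0,0,-1]
    - [0,0,-1]
    - [0,0,-1]
    - [0,0,-1]
  hand: [1,1,1,1,1,1,1,1]

```text
clock: 28.42
position: [0.526, 0.391, 0.3791]
ee_rot: [0.0, 0.99, 0.143, -0.001]
contact_force: [0.8, 0.6, 0.3]
width: 0.0852
gripper_force: 0.0
```

carry_out:
  linear:
    - [0,0,0]
    - [0,0,0]
    - [0,0,0]
    - [0,0,0]
    - [0,0,0]
  angular:
    - [0,0,-1]
    - [0,0,-0.2]
    - [0,0,0]
    - [0,0,0]
    - [0,0,0]
  hand: [1,1,1,1,1]

```text
clock: 28.83
position: [0.526, 0.391, 0.3799]
ee_rot: [0.0, 0.995, 0.098, -0.0]
contact_force: [-0.1, -0.4, 0.6]
width: 0.0852
gripper_force: 0.0
```

```bash
python3 -c "
from h import *
print(pose().round(4));a,_=shot('wrist','k1');b,_=shot('side','k1s');s,_=shot('scene','k1c')
x=cv2.resize(a[100:400,60:460],(400,300));y=cv2.resize(b[150:240,140:260],(400,300),interpolation=2)
cv2.imwrite('pics/k12.png',np.hstack([x,y]))"
```

```text
[[ 9.809e-01  1.947e-01 -4.000e-04  5.260e-01]
 [ 1.947e-01 -9.809e-01 -3.000e-04  3.910e-01]
 [-4.000e-04  2.000e-04 -1.000e+00  3.799e-01]
 [ 0.000e+00  0.000e+00  0.000e+00  1.000e+00]]
```

View pics/k12.png

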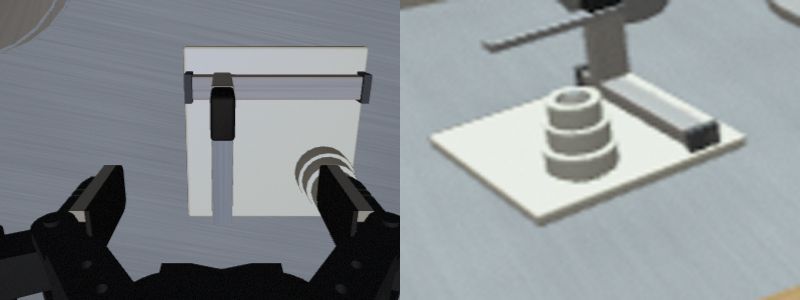

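The three rings are stacked flat, widest at the bottom, with the keeper grip centred between the fingers at (223,115). Now close the keeper.

carry_out:
  linear:
    - [0,0,-0.06]
    - [0,0,-0.06]
    - [0,0,-0.06]
    - [0,0,-0.036]
    - [0,0,0]
    - [0,0,0]
  angular:
    - [0,0,0]
    - [0,0,0]
    - [0,0,0]
    - [0,0,0]
    - [0,0,0]
    - [0,0,0]
  hand: [1,1,1,1,1,1]

```text
clock: 29.48
position: [0.5259, 0.3909, 0.2715]
ee_rot: [0.0, 0.995, 0.097, -0.001]
contact_force: [0.4, 0.5, 0.2]
width: 0.0852
gripper_force: 0.0
```

carry_out:
  linear:
    - [0,0,0]
    - [0,0,0]
    - [0,0,0]
    - [0,0,0]
    - [0,0,0]
    - [0,0,0]
    - [0,0,0]
    - [0,0,0]
  angular:
    - [0,0,0]
    - [0,0,0]
    - [0,0,0]
    - [0,0,0]
    - [0,0,0]
    - [0,0,0]
    - [0,0,0]
    - [0,0,0]
  hand: [0,0,0,0,0,0,0,0]
  force: 30

```text
clock: 30.15
position: [0.5263, 0.3903, 0.2732]
ee_rot: [0.001, 0.995, 0.097, 0.001]
contact_force: [-0.0, -4.3, 6.2]
width: 0.0174
gripper_force: 31.9
```

carry_out:
  linear:
    - [0.0078,-0.0392,0]
    - [0.0078,-0.0392,0]
    - [0.0078,-0.0392,0]
    - [0.0078,-0.0392,0]
    - [0.0078,-0.0392,0]
    - [0,0,0]
    - [0,0,0]
  angular:
    - [0,0,0]
    - [0,0,0]
    - [0,0,0]
    - [0,0,0]
    - [0,0,0]
    - [0,0,0]
    - [0,0,0]
  hand: [0,0,0,0,0,0,0]

```text
clock: 30.73
position: [0.5458, 0.2919, 0.2732]
ee_rot: [0.0, 0.995, 0.097, 0.0]
contact_force: [-1.1, -2.8, 6.4]
width: 0.0174
gripper_force: 31.9
```

carry_out:
  linear:
    - [0.0012,-0.006,0]
    - [0.0012,-0.006,0]
    - [0.0008,-0.004,0]
    - [0,0,0]
    - [0,0,0]
  angular:
    - [0,0,0]
    - [0,0,0]
    - [0,0,0]
    - [0,0,0]
    - [0,0,0]
  hand: [0,0,0,0,0]

```text
clock: 31.15
position: [0.547, 0.2855, 0.2732]
ee_rot: [-0.001, 0.995, 0.097, 0.0]
contact_force: [-0.5, -0.9, 5.3]
width: 0.0178
gripper_force: 31.9
```

carry_out:
  linear:
    - [0.0008,-0.004,0]
    - [0,0,0]
    - [0,0,0]
  angular:
    - [0,0,0]
    - [0,0,0]
    - [0,0,0]
  hand: [0,0,0]

```text
clock: 31.4
position: [0.5473, 0.2837, 0.2732]
ee_rot: [-0.001, 0.995, 0.097, 0.0]
contact_force: [-1.8, 0.4, 5.6]
width: 0.0169
gripper_force: 31.9
```

carry_out:
  linear:
    - [0.0008,-0.004,0]
    - [0,0,0]
    - [0,0,0]
  angular:
    - [0,0,0]
    - [0,0,0]
    - [0,0,0]
  hand: [0,0,0]

```text
clock: 31.65
position: [0.5478, 0.2818, 0.2732]
ee_rot: [-0.001, 0.995, 0.097, 0.0]
contact_force: [-1.2, 0.6, 5.7]
width: 0.0175
gripper_force: 31.9
```

carry_out:
  linear:
    - [0.0008,-0.004,0]
    - [0,0,0]
    - [0,0,0]
  angular:
    - [0,0,0]
    - [0,0,0]
    - [0,0,0]
  hand: [0,0,0]

```text
clock: 31.9
position: [0.5478, 0.2812, 0.2732]
ee_rot: [-0.003, 0.995, 0.097, 0.0]
contact_force: [-2.8, 5.8, 5.1]
width: 0.0175
gripper_force: 31.8
```

carry_out:
  linear:
    - [0.0008,-0.004,0]
    - [0,0,0]
    - [0,0,0]
  angular:
    - [0,0,0]
    - [0,0,0]
    - [0,0,0]
  hand: [0,0,0]

```text
clock: 32.15
position: [0.5479, 0.2806, 0.2732]
ee_rot: [-0.004, 0.995, 0.097, 0.0]
contact_force: [-3.3, 11.3, 4.8]
width: 0.0182
gripper_force: 32.0
```

carry_out:
  linear:
    - [0,0,0]
    - [0,0,0]
    - [0,0,0]
    - [0,0,0.06]
    - [0,0,0.07]
    - [0,0,0.07]
    - [0,0,0.05]
    - [0,0,0]
  angular:
    - [0,0,0]
    - [0,0,0]
    - [0,0,0]
    - [0,0,0]
    - [0,0,0]
    - [0,0,0]
    - [0,0,0]
    - [0,0,0]
  hand: [1,1,1,1,1,1,1,1]

```text
clock: 32.82
position: [0.5501, 0.2772, 0.4036]
ee_rot: [-0.001, 0.995, 0.097, 0.006]
contact_force: [0.1, 0.1, 1.2]
width: 0.0856
gripper_force: 0.0
```

```bash
python3 -c "
from h import *
print(pose()[:3,3].round(4));a,_=shot('wrist','k2');b,_=shot('side','k2s')
y=cv2.resize(b[140:230,140:260],(400,300),interpolation=2)
cv2.imwrite('pics/k22.png',np.hstack([cv2.resize(a[100:400,100:500],(400,300)),y]))"
```

```text
[0.5501 0.2772 0.4036]
```

View pics/k22.png

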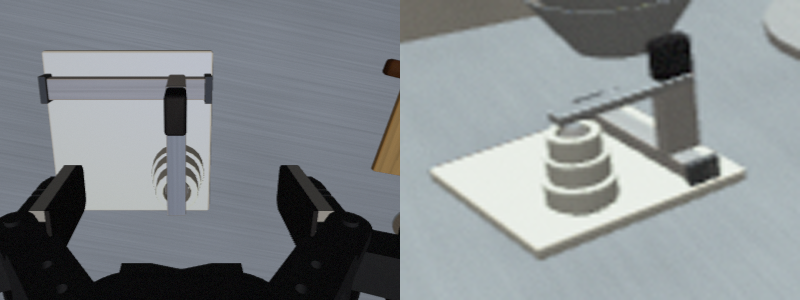

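carry_out:
  linear:
    - [0,-0.078,0]
    - [0,-0.078,0]
    - [0,-0.078,0]
    - [0,-0.078,0]
    - [0,-0.078,0]
    - [0,-0.078,0]
    - [0,-0.078,0]
    - [0,-0.078,0]
  angular:
    - [0,0,1]
    - [0,0,1]
    - [0,0,1]
    - [0,0,1]
    - [0,0,1]
    - [0,0,1]
    - [0,0,1]
    - [0,0,1]
  hand: [1,1,1,1,1,1,1,1]

```text
clock: 33.58
position: [0.5478, -0.0369, 0.395]
ee_rot: [-0.001, 0.913, 0.407, -0.002]
contact_force: [0.9, -0.3, 0.0]
width: 0.0855
gripper_force: 0.0
```

carry_out:
  linear:
    - [-0.01,-0.078,0.01]
    - [-0.01,-0.078,0.01]
    - [-0.01,-0.078,0]
    - [-0.01,-0.078,0]
    - [-0.01,-0.078,0]
    - [0,0,0]
    - [0,0,0]
    - [0,0,0]
  angular:
    - [0,0,1]
    - [0,0,1]
    - [0,0,1]
    - [0,0,1]
    - [0,0,1]
    - [0,0,1]
    - [0,0,1]
    - [0,0,1]
  hand: [1,1,1,1,1,1,1,1]

```text
clock: 34.25
position: [0.523, -0.2312, 0.4046]
ee_rot: [-0.002, 0.74, 0.673, -0.001]
contact_force: [0.2, 1.6, -0.5]
width: 0.0853
gripper_force: 0.0
```

carry_out:
  linear:
    - [0,0,0]
    - [0,0,0]
    - [0,0,0]
    - [0,0,0]
  angular:
    - [0,0,1]
    - [0,0,0.2]
    - [0,0,0]
    - [0,0,0]
  hand: [1,1,1,1]

```text
clock: 34.58
position: [0.5235, -0.2299, 0.406]
ee_rot: [-0.001, 0.708, 0.707, -0.0]
contact_force: [-0.2, 0.3, 0.4]
width: 0.0854
gripper_force: 0.0
```

```bash
python3 -c "
from h import *
print(pose().round(4));shot('wrist','t1')"
```

```text
[[ 0.0016  1.     -0.0019  0.5235]
 [ 1.     -0.0016  0.0011 -0.2299]
 [ 0.0011 -0.0019 -1.      0.406 ]
 [ 0.      0.      0.      1.    ]]
```

carry_out:
  linear:
    - [0,-0.08,0]
    - [0,-0.08,0]
    - [0,-0.08,0]
    - [0,0,0]
    - [0,0,0]
    - [0,0,0]
  angular:
    - [0,0,0]
    - [0,0,0]
    - [0,0,0]
    - [0,0,0]
    - [0,0,0]
    - [0,0,0]
  hand: [1,1,1,1,1,1]

```text
clock: 35.13
position: [0.5236, -0.3498, 0.4066]
ee_rot: [-0.001, 0.707, 0.707, 0.0]
contact_force: [-0.3, 0.4, -0.2]
width: 0.0853
gripper_force: 0.0
```

```bash
python3 -c "
from h import *
print(pose().round(4));b,_=shot('wrist','t2');a,_=load('t1')
cv2.imwrite('pics/t12.png',np.hstack([a,b])[:,:,:][:, :, :] if 0 else cv2.resize(np.hstack([a,b]),(800,300)))"
```

```text
[[ 1.100e-03  1.000e+00 -7.000e-04  5.236e-01]
 [ 1.000e+00 -1.100e-03  1.600e-03 -3.498e-01]
 [ 1.600e-03 -7.000e-04 -1.000e+00  4.066e-01]
 [ 0.000e+00  0.000e+00  0.000e+00  1.000e+00]]
```

View pics/t12.png

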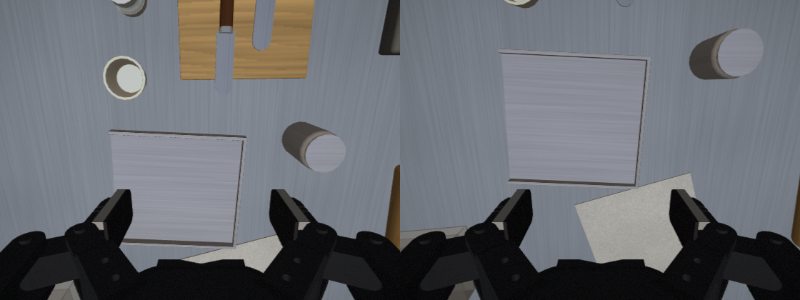

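The keeper now sits over the post, with the stack below it unchanged. In t2 the tray corners are at about (140,70), (350,80), (330,259) and (154,257) in full pixels. Walls are on the +y, +x and −y sides, so the open end faces world −x. Those were the last pictures I may view; the rest is numeric.

```bash
python3 - <<'E'
from h import *
for fn,(x0,x1,y0,y1) in(("t1",(140,360,170,360)),("t2",(125,365,55,275))):
    im,c=load(fn);g=cv2.cvtColor(im,cv2.COLOR_BGR2GRAY)
    L=cv2.createLineSegmentDetector().detect(g)[0][:,0]
    print(fn)
    for l in L:
        if x0<min(l[0],l[2]) and max(l[0],l[2])<x1 and y0<min(l[1],l[3]) and max(l[1],l[3])<y1 and np.hypot(l[0]-l[2],l[1]-l[3])>60:
            w=onz(c,l.reshape(2,2),.016);d=w[1]-w[0];a=np.degrees(np.arctan2(d[1],d[0]))
            print(l.round(1),"w16",w[:,:2].round(4).tolist(),"w4",onz(c,l.reshape(2,2),.004)[:,:2].round(4).tolist(),round((a+45)%90-45,2))
E
```

```text
t1
[344.4 192.6 151.9 183.7] w16 [[0.5941, -0.2419], [0.3778, -0.2316]] w4 [[0.5965, -0.2447], [0.3729, -0.2341]] -2.73
[290.7 343.6 171.9 338.9] w16 [[0.535, -0.4437], [0.3808, -0.4365]] w4 [[0.5354, -0.4533], [0.376, -0.4459]] -2.66
[174.4 333.2 323.2 339.2] w16 [[0.3848, -0.4279], [0.5771, -0.4369]] w4 [[0.3802, -0.4369], [0.5789, -0.4462]] -2.67
[154.3 180.4 341.9 189. ] w16 [[0.3809, -0.2279], [0.5911, -0.2378]] w4 [[0.3762, -0.2302], [0.5934, -0.2405]] -2.71
[324.2 337.  338.2 196.9] w16 [[0.5783, -0.4335], [0.5873, -0.2469]] w4 [[0.5802, -0.4427], [0.5895, -0.2499]] -2.77
[341.1 196.8 326.2 344.3] w16 [[0.5907, -0.2468], [0.5814, -0.4447]] w4 [[0.5929, -0.2498], [0.5833, -0.4543]] -2.7
[171.9 342.1 245.6 344.7] w16 [[0.3803, -0.4415], [0.4762, -0.4455]] w4 [[0.3755, -0.4509], [0.4746, -0.4551]] -2.39
t2
[291.9 259.3 150.7 253.2] w16 [[0.5362, -0.444], [0.3672, -0.436]] w4 [[0.5366, -0.4495], [0.362, -0.4412]] -2.71
[153.1 249.2 328.1 256.7] w16 [[0.3707, -0.4309], [0.5795, -0.4406]] w4 [[0.3656, -0.436], [0.5814, -0.446]] -2.67
[327.2 255.5 343.3  85.5] w16 [[0.5783, -0.439], [0.5874, -0.2483]] w4 [[0.5802, -0.4444], [0.5896, -0.2473]] -2.73
[136.9  72.2 346.8  82.7] w16 [[0.3756, -0.2353], [0.591, -0.2455]] w4 [[0.3707, -0.2339], [0.5932, -0.2444]] -2.7
[346.3  84.3 329.6 259.4] w16 [[0.5906, -0.2471], [0.5814, -0.4441]] w4 [[0.5928, -0.2461], [0.5834, -0.4496]] -2.65
[341.8  85.  139.4  74.7] w16 [[0.586, -0.2477], [0.3779, -0.2378]] w4 [[0.5881, -0.2467], [0.373, -0.2365]] -2.74
[349.3  79.2 138.1  68.4] w16 [[0.5934, -0.2422], [0.3773, -0.2318]] w4 [[0.5957, -0.241], [0.3725, -0.2303]] -2.76
[151.9 256.6 321.8 264. ] w16 [[0.3682, -0.4405], [0.5723, -0.4501]] w4 [[0.363, -0.4459], [0.5739, -0.4558]] -2.7
[148.1 179.4 153.3 245.6] w16 [[0.3744, -0.3465], [0.3714, -0.4262]] w4 [[0.3694, -0.3488], [0.3664, -0.4312]] -2.14
```

carry_out:
  linear:
    - [0.012,0.08,0]
    - [0.012,0.08,0]
    - [0.012,0.08,0]
    - [0.012,0.08,0]
    - [0.012,0.08,0]
    - [0.012,0.08,0]
    - [0.012,0.08,0]
    - [0.012,0.08,0]
  angular:
    - [0,0,0]
    - [0,0,0]
    - [0,0,0]
    - [0,0,0]
    - [0,0,0]
    - [0,0,0]
    - [0,0,0]
    - [0,0,0]
  hand: [1,1,1,1,1,1,1,1]

```text
clock: 35.85
position: [0.5707, -0.0265, 0.4078]
ee_rot: [0.0, 0.707, 0.708, 0.0]
contact_force: [0.3, -1.1, 0.9]
width: 0.0853
gripper_force: 0.0
```

carry_out:
  linear:
    - [0,0.02,0]
    - [0,0,0]
    - [0,0,0]
    - [0,0,0]
  angular:
    - [0,0,0]
    - [0,0,0]
    - [0,0,0]
    - [0,0,0]
  hand: [1,1,1,1]

```text
clock: 36.18
position: [0.5713, -0.0205, 0.4074]
ee_rot: [0.0, 0.707, 0.707, -0.0]
contact_force: [-0.6, -0.1, 0.7]
width: 0.0853
gripper_force: 0.0
```

```bash
cat > knives.py <<'E'
from h import *
import sys
def handles(im,c,z=.022,amin=400):
    hs=cv2.cvtColor(im,cv2.COLOR_BGR2HSV);m=((hs[:,:,0]<14)|(hs[:,:,0]>170))&(hs[:,:,1]>110)&(hs[:,:,2]>25)&(hs[:,:,2]<140)
    r=[]
    for b,st,ce in blobs(cv2.morphologyEx(m.astype(np.uint8),cv2.MORPH_OPEN,np.ones((3,3))),amin):
        px=np.argwhere(b)[:,::-1].astype(np.float32);w=onz(c,px,z)[:,:2];mu=w.mean(0);u,s,v=np.linalg.svd(w-mu,full_matrices=False);t=(w-mu)@v[0];n=(w-mu)@v[1]
        r.append(dict(px=ce,mu=mu,ax=v[0],L=np.ptp(t),W=np.ptp(n),e0=mu+v[0]*t.min(),e1=mu+v[0]*t.max(),st=st))
    return r
if __name__=="__main__":
    im,c=shot("wrist",sys.argv[1]) if len(sys.argv)>1 else load("wrist0")
    print("TCP",pose()[:3,3].round(4))
    for k in handles(im,c): print(k["st"],"mid",k["mu"].round(4),"e0",k["e0"].round(4),"e1",k["e1"].round(4),"L,W",round(k["L"],3),round(k["W"],3),"ang",np.degrees(np.arctan2(k["ax"][1],k["ax"][0])).round(1))
E
python3 knives.py; python3 knives.py n1
```

```text
TCP [ 0.5713 -0.0205  0.4074]
[ 308  123   21   79 1218] mid [0.6135 0.0229] e0 [0.6152 0.0637] e1 [ 0.6117 -0.0203] L,W 0.084 0.017 ang -92.4
[ 260  183   15   72 1054] mid [ 0.5582 -0.0405] e0 [5.588e-01 4.000e-04] e1 [ 0.5576 -0.0841] L,W 0.084 0.016 ang -90.8
TCP [ 0.5714 -0.0211  0.4073]
[ 311  103   21   80 1252] mid [0.6136 0.0225] e0 [0.6153 0.0629] e1 [ 0.6117 -0.0206] L,W 0.084 0.017 ang -92.5
[ 262  163   15   74 1049] mid [ 0.558  -0.0406] e0 [0.558  0.0006] e1 [ 0.558 -0.084] L,W 0.085 0.016 ang -90.0
```

carry_out:
  linear:
    - [0.041,0.024,0]
    - [0.0416,0.023,0]
    - [0,0,-0.075]
    - [0,0,-0.075]
    - [0,0,-0.075]
    - [0,0,-0.075]
    - [0,0,-0.075]
    - [0,0,0]
  angular:
    - [0,0,-0.52]
    - [0,0,0]
    - [0,0,0]
    - [0,0,0]
    - [0,0,0]
    - [0,0,0]
    - [0,0,0]
    - [0,0,0]
  hand: [0.5,0.5,0.5,0.5,0.5,0.5,0.5,0.5]

```text
clock: 36.9
position: [0.6096, 0.0019, 0.2124]
ee_rot: [-0.006, 0.723, 0.691, -0.005]
contact_force: [-2.0, 0.2, -0.7]
width: 0.0429
gripper_force: 0.0
```

carry_out:
  linear:
    - [0,0,0]
    - [0,0,0]
    - [0,0,0]
  angular:
    - [0,0,0]
    - [0,0,0]
    - [0,0,0]
  hand: [0.5,0.5,0.5]

```text
clock: 37.15
position: [0.6144, 0.0027, 0.2226]
ee_rot: [0.002, 0.722, 0.692, 0.002]
contact_force: [0.1, -0.1, 0.6]
width: 0.0428
gripper_force: 0.0
```

```bash
python3 -c "
from h import *
for k in range(4): print(manip.get_state()['position'].round(4),end=' ');manip.get_image('side')
print(manip.get_state()['ee_rot'].round(4))"; python3 knives.py n2
```

```text
[0.6144 0.0027 0.2226] [0.6143 0.0029 0.2227] [0.614  0.0031 0.2225] [0.6138 0.0033 0.2221] [0.0014 0.7217 0.6922 0.0012]
TCP [0.6134 0.0035 0.2213]
[ 262  138   34  150 4684] mid [0.6139 0.0246] e0 [0.6153 0.064 ] e1 [ 0.6124 -0.0205] L,W 0.085 0.017 ang -92.0
[ 167  255   33   48 1098] mid [ 0.5568 -0.0101] e0 [0.5618 0.0033] e1 [ 0.5502 -0.028 ] L,W 0.033 0.018 ang -110.3
```

carry_out:
  linear:
    - [0,-0.001,-0.04]
    - [0,0,-0.035]
    - [0,0,0]
    - [0,0,0]
    - [0,0,0]
  angular:
    - [0,0,0]
    - [0,0,0]
    - [0,0,0]
    - [0,0,0]
    - [0,0,0]
  hand: [0.5,0.5,0.5,0.5,0.5]

```text
clock: 37.82
position: [0.6133, 0.003, 0.1831]
ee_rot: [0.0, 0.722, 0.692, 0.0]
contact_force: [0.2, 0.6, -0.4]
width: 0.0427
gripper_force: 0.0
```

carry_out:
  linear:
    - [0,0,0]
    - [0,0,0]
    - [0,0,0]
    - [0,0,0]
    - [0,0,0]
    - [0,0,0]
  angular:
    - [0,0,0]
    - [0,0,0]
    - [0,0,0]
    - [0,0,0]
    - [0,0,0]
    - [0,0,0]
  hand: [0,0,0,0,0,0]
  force: 60

```text
clock: 38.32
position: [0.6133, 0.003, 0.1832]
ee_rot: [0.001, 0.722, 0.692, 0.001]
contact_force: [-0.4, -0.1, 6.7]
width: 0.0162
gripper_force: 61.2
```

carry_out:
  linear:
    - [0,0,0.03]
    - [0,0,0.06]
    - [0,0,0.07]
    - [0,0,0.07]
    - [0,0,0]
    - [0,0,0]
  angular:
    - [0,0,0]
    - [0,0,0]
    - [0,0,0]
    - [0,0,0]
    - [0,0,0]
    - [0,0,0]
  hand: [0,0,0,0,0,0]

```text
clock: 38.82
position: [0.6136, 0.0029, 0.2994]
ee_rot: [0.002, 0.722, 0.692, 0.002]
contact_force: [-0.7, 0.6, -2.2]
width: 0.0164
gripper_force: 60.5
```

```bash
python3 - <<'E'
from knives import *
im,c=shot("wrist","n3");p=pose()[:3,3];print(p.round(4),manip.get_state()["width"])
for k in handles(im,c,p[2]-.165): print(k["st"],"rel mid",((k["mu"]-p[:2])*1e3).round(1),"e0",((k["e0"]-p[:2])*1e3).round(1),"e1",((k["e1"]-p[:2])*1e3).round(1),"ang",np.degrees(np.arctan2(k["ax"][1],k["ax"][0])).round(1),"LW",round(k["L"],3),round(k["W"],3))
E
```

```text
[0.6127 0.003  0.2974] 0.016082640414861564
[ 259  143   44  186 7422] rel mid [ 2.2 20.2] e0 [ 3.7 60.6] e1 [  0.3 -27.9] ang -92.2 LW 0.089 0.018
[ 199  215   29   90 1695] rel mid [-28.8  11.7] e0 [-28.4  31.1] e1 [-29.3 -13.2] ang -91.1 LW 0.044 0.011
```

carry_out:
  linear:
    - [-0.0161,-0.0373,0]
    - [-0.0161,-0.0373,0]
    - [-0.0161,-0.0373,0]
    - [-0.0161,-0.0373,0]
    - [-0.0161,-0.0373,0]
    - [-0.0161,-0.0373,0]
    - [-0.0161,-0.0373,0]
    - [-0.0161,-0.0373,0]
  angular:
    - [0,0,1]
    - [0,0,1]
    - [0,0,1]
    - [0,0,1]
    - [0,0,1]
    - [0,0,1]
    - [0,0,1]
    - [0,0,1]
  hand: [0,0,0,0,0,0,0,0]

```text
clock: 39.53
position: [0.5472, -0.1467, 0.2946]
ee_rot: [-0.003, 0.465, 0.885, -0.0]
contact_force: [-0.2, -0.1, -0.6]
width: 0.0163
gripper_force: 60.4
```

carry_out:
  linear:
    - [-0.0161,-0.0373,0]
    - [-0.0161,-0.0373,0]
    - [-0.0161,-0.0373,0]
    - [-0.0161,-0.0373,0]
    - [-0.0161,-0.0373,0]
    - [-0.0161,-0.0373,0]
    - [-0.0161,-0.0373,0]
    - [-0.0161,-0.0373,0]
  angular:
    - [0,0,1]
    - [0,0,1]
    - [0,0,1]
    - [0,0,1]
    - [0,0,1]
    - [0,0,1]
    - [0,0,1]
    - [0,0,1]
  hand: [0,0,0,0,0,0,0,0]

```text
clock: 40.2
position: [0.4829, -0.2957, 0.2946]
ee_rot: [-0.002, 0.164, 0.987, 0.001]
contact_force: [0.0, 0.2, -1.2]
width: 0.0162
gripper_force: 60.4
```

carry_out:
  linear:
    - [-0.0161,-0.0373,0]
    - [-0.0161,-0.0373,0]
    - [-0.0161,-0.0373,0]
    - [-0.0161,-0.0373,0]
    - [0,0,0]
    - [0,0,0]
    - [0,0,0]
    - [0,0,0]
  angular:
    - [0,0,1]
    - [0,0,1]
    - [0,0,1]
    - [0,0,0.57]
    - [0,0,0]
    - [0,0,0]
    - [0,0,0]
    - [0,0,0]
  hand: [0,0,0,0,0,0,0,0]

```text
clock: 40.87
position: [0.452, -0.3689, 0.2962]
ee_rot: [-0.001, 0.023, 1.0, 0.001]
contact_force: [-0.6, -0.2, -0.8]
width: 0.0162
gripper_force: 60.4
```

```bash
cat > hk.py <<'E'
from knives import *
import sys
im,c=shot("wrist",sys.argv[1]);T=pose();p=T[:3,3];print(p.round(4),manip.get_state()["width"].round(4),"toolx ang",np.degrees(np.arctan2(T[1,0],T[0,0])).round(2),"z",T[:3,2].round(4))
for k in handles(im,c,p[2]-.165): print(k["st"],"rel mid",((k["mu"]-p[:2])*1e3).round(1),"e0",((k["e0"]-p[:2])*1e3).round(1),"e1",((k["e1"]-p[:2])*1e3).round(1),"ang",np.degrees(np.arctan2(k["ax"][1],k["ax"][0])).round(1),"LW",round(k["L"],3),round(k["W"],3))
E
python3 hk.py n4
```

```text
Traceback (most recent call last):
  File "hk.py", line 3, in <module>
    im,c=shot("wrist",sys.argv[1]);T=pose();p=T[:3,3];print(p.round(4),manip.get_state()["width"].round(4),"toolx ang",np.degrees(np.arctan2(T[1,0],T[0,0])).round(2),"z",T[:3,2].round(4))
                                                                       ^^^^^^^^^^^^^^^^^^^^^^^^^^^^^^^^
AttributeError: 'float' object has no attribute 'round'
```

```bash
sed -i 's/manip.get_state()\["width"\].round(4)/manip.get_state()["width"]/' hk.py; python3 hk.py n4
```

```text
[ 0.4523 -0.369   0.2968] 0.016265851256791582 toolx ang 177.37 z [-6.e-04  1.e-03 -1.e+00]
[ 259  143   44  186 7363] rel mid [-21.5   1.8] e0 [-61.2   3.5] e1 [25.6 -0.3] ang -2.5 LW 0.087 0.018
```

carry_out:
  linear:
    - [0,0,-0.06]
    - [0,0,-0.06]
    - [0,0,-0.06]
    - [0,0,-0.03]
    - [0,0,-0.012]
    - [0,0,0]
    - [0,0,0]
    - [0,0,0]
  angular:
    - [0,0,0]
    - [0,0,0]
    - [0,0,0]
    - [0,0,0]
    - [0,0,0]
    - [0,0,0]
    - [0,0,0]
    - [0,0,0]
  hand: [0,0,0,0,0,0,0,0]

```text
clock: 41.63
position: [0.4528, -0.3704, 0.1877]
ee_rot: [0.001, 0.023, 1.0, -0.001]
contact_force: [-0.2, 0.7, -0.5]
width: 0.0164
gripper_force: 60.4
```

carry_out:
  linear:
    - [0,0,-0.006]
    - [0,0,0]
    - [0,0,0]
  angular:
    - [0,0,0]
    - [0,0,0]
    - [0,0,0]
  hand: [0,0,0]

```text
clock: 41.88
position: [0.4521, -0.3701, 0.1839]
ee_rot: [0.0, 0.023, 1.0, -0.0]
contact_force: [0.7, 0.1, -1.5]
width: 0.0163
gripper_force: 60.4
```

carry_out:
  linear:
    - [0,0,-0.007]
    - [0,0,0]
    - [0,0,0]
  angular:
    - [0,0,0]
    - [0,0,0]
    - [0,0,0]
  hand: [0,0,0]

```text
clock: 42.13
position: [0.4519, -0.37, 0.1796]
ee_rot: [-0.0, 0.023, 1.0, 0.0]
contact_force: [0.2, -0.5, -0.9]
width: 0.0162
gripper_force: 60.4
```

carry_out:
  linear:
    - [0,0,-0.003]
    - [0,0,0]
    - [0,0,0]
  angular:
    - [0,0,0]
    - [0,0,0]
    - [0,0,0]
  hand: [0,0,0]

```text
clock: 42.38
position: [0.4519, -0.37, 0.1792]
ee_rot: [0.0, 0.023, 1.0, -0.0]
contact_force: [-2.2, 1.9, 6.5]
width: 0.0159
gripper_force: 61.4
```

carry_out:
  linear:
    - [0,0,0]
    - [0,0,0]
    - [0,0,0]
    - [0,0,0.04]
    - [0,0,0.08]
    - [0,0,0.08]
    - [0,0,0.08]
    - [0,0,0.08]
  angular:
    - [0,0,0]
    - [0,0,0]
    - [0,0,0]
    - [0,0,0]
    - [0,0,0]
    - [0,0,0]
    - [0,0,0]
    - [0,0,0]
  hand: [0.5,0.5,0.5,0.5,0.5,0.5,0.5,0.5]

```text
clock: 43.05
position: [0.4518, -0.3698, 0.3598]
ee_rot: [-0.0, 0.023, 1.0, 0.0]
contact_force: [0.5, -1.4, 0.2]
width: 0.0429
gripper_force: 0.0
```

carry_out:
  linear:
    - [0.0106,0.0309,0]
    - [0.0106,0.0309,0]
    - [0.0106,0.0309,0]
    - [0.0106,0.0309,0]
    - [0.0106,0.0309,0]
    - [0.0106,0.0309,0]
    - [0.0106,0.0309,0]
    - [0.0106,0.0309,0]
  angular:
    - [0,0,-1]
    - [0,0,-1]
    - [0,0,-1]
    - [0,0,-1]
    - [0,0,-1]
    - [0,0,-1]
    - [0,0,-1]
    - [0,0,-1]
  hand: [0.5,0.5,0.5,0.5,0.5,0.5,0.5,0.5]

```text
clock: 43.72
position: [0.4946, -0.2456, 0.358]
ee_rot: [-0.0, 0.339, 0.941, 0.0]
contact_force: [0.7, -0.0, 1.0]
width: 0.0426
gripper_force: 0.0
```

carry_out:
  linear:
    - [0.0106,0.0309,0]
    - [0.0106,0.0309,0]
    - [0.0106,0.0309,0]
    - [0.0106,0.0309,0]
    - [0.0106,0.0309,0]
    - [0.0106,0.0309,0]
    - [0.0106,0.0309,0]
    - [0.0106,0.0309,0]
  angular:
    - [0,0,-1]
    - [0,0,-1]
    - [0,0,-1]
    - [0,0,-1]
    - [0,0,-1]
    - [0,0,-1]
    - [0,0,-1]
    - [0,0,-1]
  hand: [0.5,0.5,0.5,0.5,0.5,0.5,0.5,0.5]

```text
clock: 44.38
position: [0.537, -0.122, 0.358]
ee_rot: [-0.0, 0.617, 0.787, -0.0]
contact_force: [-0.1, 1.2, 0.3]
width: 0.0428
gripper_force: 0.0
```

carry_out:
  linear:
    - [0.0106,0.0309,0]
    - [0.0106,0.0309,0]
    - [0.0106,0.0309,0]
    - [0.0106,0.0309,0]
    - [0,0,0]
    - [0,0,0]
    - [0,0,0]
    - [0,0,0]
  angular:
    - [0,0,-1]
    - [0,0,-1]
    - [0,0,-1]
    - [0,0,-0.1]
    - [0,0,0]
    - [0,0,0]
    - [0,0,0]
    - [0,0,0]
  hand: [0.5,0.5,0.5,0.5,0.5,0.5,0.5,0.5]

```text
clock: 45.05
position: [0.5578, -0.0617, 0.3581]
ee_rot: [0.0, 0.709, 0.706, -0.0]
contact_force: [-0.0, 1.0, -0.5]
width: 0.0427
gripper_force: 0.0
```

```bash
python3 knives.py n5
```

```text
TCP [ 0.5578 -0.0618  0.3581]
[ 273  126   19   89 1563] mid [ 0.558  -0.0398] e0 [5.584e-01 3.000e-04] e1 [ 0.5575 -0.0832] L,W 0.084 0.016 ang -90.6
```

carry_out:
  linear:
    - [0,0.003,-0.07]
    - [0,0,-0.07]
    - [0,0,-0.07]
    - [0,0,-0.07]
    - [0,0,-0.04]
    - [0,0,-0.029]
    - [0,0,0]
    - [0,0,0]
  angular:
    - [0,0,0]
    - [0,0,0]
    - [0,0,0]
    - [0,0,0]
    - [0,0,0]
    - [0,0,0]
    - [0,0,0]
    - [0,0,0]
  hand: [0.5,0.5,0.5,0.5,0.5,0.5,0.5,0.5]

```text
clock: 45.77
position: [0.5579, -0.0602, 0.1831]
ee_rot: [-0.001, 0.709, 0.705, -0.0]
contact_force: [-0.3, 0.2, -1.0]
width: 0.0427
gripper_force: 0.0
```

carry_out:
  linear:
    - [0,0,0]
    - [0,0,0]
    - [0,0,0]
    - [0,0,0]
    - [0,0,0]
    - [0,0,0]
    - [0,0,0]
  angular:
    - [0,0,0]
    - [0,0,0]
    - [0,0,0]
    - [0,0,0]
    - [0,0,0]
    - [0,0,0]
    - [0,0,0]
  hand: [0,0,0,0,0,0,0]
  force: 60

```text
clock: 46.35
position: [0.5584, -0.0597, 0.1845]
ee_rot: [0.001, 0.708, 0.706, 0.0]
contact_force: [-0.1, -1.8, 6.0]
width: 0.0165
gripper_force: 61.3
```

carry_out:
  linear:
    - [0,0,0.03]
    - [0,0,0.06]
    - [0,0,0.07]
    - [0,0,0.07]
    - [0,0,0]
    - [0,0,0]
  angular:
    - [0,0,0]
    - [0,0,0]
    - [0,0,0]
    - [0,0,0]
    - [0,0,0]
    - [0,0,0]
  hand: [0,0,0,0,0,0]

```text
clock: 46.85
position: [0.5585, -0.0594, 0.3006]
ee_rot: [0.002, 0.709, 0.706, 0.001]
contact_force: [-0.7, 1.3, -1.1]
width: 0.0161
gripper_force: 60.6
```

```bash
python3 hk.py n6
```

```text
[ 0.5576 -0.0592  0.2988] 0.016490655313390643 toolx ang 89.78 z [ 2.e-04  4.e-04 -1.e+00]
[ 260  143   44  185 7307] rel mid [ 1.4 20.7] e0 [ 1.7 60.7] e1 [  1.1 -27.2] ang -90.4 LW 0.088 0.018
```

carry_out:
  linear:
    - [-0.0103,-0.0251,0]
    - [-0.0103,-0.0251,0]
    - [-0.0103,-0.0251,0]
    - [-0.0103,-0.0251,0]
    - [-0.0103,-0.0251,0]
    - [-0.0103,-0.0251,0]
    - [-0.0103,-0.0251,0]
    - [-0.0103,-0.0251,0]
  angular:
    - [0,0,1]
    - [0,0,1]
    - [0,0,1]
    - [0,0,1]
    - [0,0,1]
    - [0,0,1]
    - [0,0,1]
    - [0,0,1]
  hand: [0,0,0,0,0,0,0,0]

```text
clock: 47.57
position: [0.5157, -0.16, 0.2962]
ee_rot: [-0.003, 0.449, 0.894, 0.0]
contact_force: [1.0, -1.0, -0.7]
width: 0.0163
gripper_force: 60.5
```

carry_out:
  linear:
    - [-0.0103,-0.0251,0]
    - [-0.0103,-0.0251,0]
    - [-0.0103,-0.0251,0]
    - [-0.0103,-0.0251,0]
    - [-0.0103,-0.0251,0]
    - [-0.0103,-0.0251,0]
    - [-0.0103,-0.0251,0]
    - [-0.0103,-0.0251,0]
  angular:
    - [0,0,1]
    - [0,0,1]
    - [0,0,1]
    - [0,0,1]
    - [0,0,1]
    - [0,0,1]
    - [0,0,1]
    - [0,0,1]
  hand: [0,0,0,0,0,0,0,0]

```text
clock: 48.23
position: [0.4746, -0.2602, 0.2962]
ee_rot: [-0.002, 0.145, 0.989, 0.001]
contact_force: [-0.3, -0.8, -1.3]
width: 0.0162
gripper_force: 60.5
```

carry_out:
  linear:
    - [-0.0103,-0.0251,0]
    - [-0.0103,-0.0251,0]
    - [-0.0103,-0.0251,0]
    - [-0.0103,-0.0251,0]
    - [0,0,0]
    - [0,0,0]
    - [0,0,0]
    - [0,0,0]
  angular:
    - [0,0,1]
    - [0,0,1]
    - [0,0,1]
    - [0,0,0.15]
    - [0,0,0]
    - [0,0,0]
    - [0,0,0]
    - [0,0,0]
  hand: [0,0,0,0,0,0,0,0]

```text
clock: 48.9
position: [0.455, -0.3096, 0.2979]
ee_rot: [-0.001, 0.021, 1.0, 0.001]
contact_force: [0.2, 0.7, -0.9]
width: 0.0163
gripper_force: 60.5
```

```bash
python3 hk.py n7; python3 - <<'E'
from knives import *
im,c=load("n7")
for k in handles(im,c,.018,200): print("tray z:",k["st"],k["mu"].round(4),k["e0"].round(4),k["e1"].round(4),"ang",np.degrees(np.arctan2(k["ax"][1],k["ax"][0])).round(1))
E
```

```text
[ 0.4551 -0.3096  0.2982] 0.01617758003791634 toolx ang 177.58 z [-7.0e-04  1.2e-03 -1.0e+00]
[ 188  130   31  108 2435] rel mid [-46.  -29.7] e0 [-67.7 -29.1] e1 [-22.1 -30.4] ang -1.7 LW 0.046 0.01
[ 260  143   44  185 7293] rel mid [-21.8   1.8] e0 [-61.2   3.6] e1 [25.1 -0.3] ang -2.6 LW 0.086 0.018
tray z: [ 188  130   31  108 2435] [ 0.4315 -0.368 ] [ 0.391  -0.3668] [ 0.4758 -0.3693] ang -1.7
tray z: [ 260  143   44  185 7293] [ 0.4764 -0.3094] [ 0.4031 -0.306 ] [ 0.5636 -0.3134] ang -2.6
```

Knife A lies in the tray as planned, with its handle end at x≈0.388 and the tray's open edge at x≈0.369. Lower knife B.

carry_out:
  linear:
    - [0,0,-0.06]
    - [0,0,-0.06]
    - [0,0,-0.06]
    - [0,0,-0.03]
    - [0,0,-0.014]
    - [0,0,0]
    - [0,0,0]
    - [0,0,0]
  angular:
    - [0,0,0]
    - [0,0,0]
    - [0,0,0]
    - [0,0,0]
    - [0,0,0]
    - [0,0,0]
    - [0,0,0]
    - [0,0,0]
  hand: [0,0,0,0,0,0,0,0]

```text
clock: 49.62
position: [0.4557, -0.3108, 0.188]
ee_rot: [0.001, 0.021, 1.0, -0.001]
contact_force: [-0.7, 0.2, -0.5]
width: 0.0163
gripper_force: 60.5
```

carry_out:
  linear:
    - [0,0,-0.006]
    - [0,0,0]
    - [0,0,0]
  angular:
    - [0,0,0]
    - [0,0,0]
    - [0,0,0]
  hand: [0,0,0]

```text
clock: 49.87
position: [0.4551, -0.3106, 0.1844]
ee_rot: [0.0, 0.021, 1.0, -0.0]
contact_force: [-0.1, -0.2, -0.0]
width: 0.0163
gripper_force: 60.5
```

carry_out:
  linear:
    - [0,0,-0.005]
    - [0,0,0]
    - [0,0,0]
  angular:
    - [0,0,0]
    - [0,0,0]
    - [0,0,0]
  hand: [0,0,0]

```text
clock: 50.12
position: [0.4552, -0.3107, 0.1815]
ee_rot: [0.001, 0.021, 1.0, -0.0]
contact_force: [-0.4, -0.5, 2.2]
width: 0.0163
gripper_force: 60.7
```

carry_out:
  linear:
    - [0,0,-0.002]
    - [0,0,0]
    - [0,0,0]
  angular:
    - [0,0,0]
    - [0,0,0]
    - [0,0,0]
  hand: [0,0,0]

```text
clock: 50.37
position: [0.4552, -0.3108, 0.1805]
ee_rot: [0.0, 0.021, 1.0, -0.0]
contact_force: [-0.5, -0.3, 2.9]
width: 0.0163
gripper_force: 60.9
```

carry_out:
  linear:
    - [0,0,0]
    - [0,0,0]
    - [0,0,0]
    - [0,0,0.04]
    - [0,0,0.08]
    - [0,0,0.08]
    - [0,0,0.08]
    - [0,0,0.08]
  angular:
    - [0,0,0]
    - [0,0,0]
    - [0,0,0]
    - [0,0,0]
    - [0,0,0]
    - [0,0,0]
    - [0,0,0]
    - [0,0,0]
  hand: [0.5,0.5,0.5,0.5,0.5,0.5,0.5,0.5]

```text
clock: 51.03
position: [0.4546, -0.3101, 0.3617]
ee_rot: [-0.0, 0.021, 1.0, 0.0]
contact_force: [0.7, -0.3, -0.4]
width: 0.0429
gripper_force: 0.0
```

carry_out:
  linear:
    - [0,0,0.06]
    - [0,0,0]
    - [0,0,0]
    - [0,0,0]
  angular:
    - [0,0,0]
    - [0,0,0]
    - [0,0,0]
    - [0,0,0]
  hand: [0.5,0.5,0.5,0.5]

```text
clock: 51.37
position: [0.4546, -0.3101, 0.3893]
ee_rot: [-0.001, 0.021, 1.0, 0.001]
contact_force: [-0.3, -0.5, -1.0]
width: 0.0421
gripper_force: 0.0
```

```bash
python3 - <<'E'
from knives import *
im,c=shot("wrist","f1");print(pose()[:3,3].round(3))
for k in handles(im,c,.018,200): print("wrist:",k["st"],k["mu"].round(4),k["e0"].round(4),k["e1"].round(4),"L",k["L"].round(3),"ang",np.degrees(np.arctan2(k["ax"][1],k["ax"][0])).round(1))
for n in("scene","side"):
    im,c=shot(n,"f"+n)
    for k in handles(im,c,.018,30): print(n,k["st"],k["mu"].round(4),k["e0"].round(4),k["e1"].round(4))
# stack/keeper region, change since keeper was closed (side view)
a,_=load("k2s");b,_=load("fside");d=cv2.absdiff(a,b).max(2);r=d[165:215,150:250];print("changed px carrier",int((r>25).sum()))
# loose bystanders: side view change vs start
a,_=load("side0");d=cv2.absdiff(a,b).max(2)
for m,st,ce in blobs(cv2.morphologyEx((d>30).astype(np.uint8),cv2.MORPH_OPEN,np.ones((3,3))),25): print("change",st,ce.round())
E
```

```text
[ 0.455 -0.31   0.389]
wrist: [ 214  127   20   81 1287] [ 0.4317 -0.3679] [ 0.3914 -0.3666] [ 0.4755 -0.3693] L 0.084 ang -1.9
wrist: [ 273  128   16   80 1224] [ 0.4351 -0.3091] [ 0.3949 -0.3071] [ 0.478  -0.3113] L 0.083 ang -2.9
scene [461  54  24  51 441] [-0.677   1.2108] [-1.0861  1.4922] [-0.2898  0.9445]
scene [441  72  14  30 181] [-0.6024  1.0207] [-0.7679  1.111 ] [-0.3389  0.8771]
scene [143 366  42  19 446] [ 0.8547 -0.261 ] [ 0.8509 -0.2262] [ 0.8584 -0.2943]
side [443 235  15  10  77] [ 0.8729 -0.2289] [ 0.8747 -0.209 ] [ 0.8711 -0.2492]
side [459 242  10   9  53] [ 0.8769 -0.261 ] [ 0.8834 -0.2475] [ 0.8701 -0.2749]
side [282 333  48  23 407] [ 0.4364 -0.3115] [ 0.4784 -0.3159] [ 0.3955 -0.3073]
side [301 359  50  28 493] [ 0.4316 -0.3707] [ 0.475  -0.3736] [ 0.3911 -0.368 ]
changed px carrier 30
change [  10    0   52   77 1772] [42. 49.]
change [ 258    0   34   38 1141] [275.  17.]
change [ 340    0   20   88 1263] [349.  42.]
change [43  5  6  5 26] [46.  7.]
change [258  39  40  14 493] [277.  45.]
change [  0  53   7  26 121] [ 2. 68.]
change [  244    54   117   201 11078] [308. 150.]
change [18 84 10  5 38] [22. 86.]
change [ 16  89  18  50 356] [ 26. 107.]
change [ 12 121   5   7  30] [ 14. 124.]
change [ 36 132   6   7  28] [ 39. 135.]
change [   0  136   92  139 6280] [ 41. 214.]
change [ 13 137   5   7  26] [ 15. 140.]
change [ 50 158  17   8  89] [ 58. 162.]
change [184 180  20  23 267] [193. 190.]
change [200 195   6   5  26] [203. 197.]
change [183 197   7   6  33] [186. 199.]
change [252 210  18  15 181] [261. 218.]
change [210 220  22  18 293] [220. 229.]
change [273 229  47  46 634] [296. 253.]
change [  0 293   4  18  54] [  1. 301.]
change [281 331  54  29 702] [307. 345.]
change [299 357  58  33 830] [327. 373.]
```

```bash
python3 - <<'E'
from h import *
n=np.array([-np.sin(YC),np.cos(YC)])
for fn in("k1","k2"):
    im,c=load(fn);g=cv2.cvtColor(im,cv2.COLOR_BGR2GRAY);m=np.zeros_like(g);m[150:260,180:400]=g[150:260,180:400]<45
    for b,st,ce in blobs(m>0,400):
        r=cv2.minAreaRect(np.argwhere(b)[:,::-1].astype(np.float32));print(fn,st,(onz(c,r[0],.128)[0,:2]@n).round(4))
E
```

```text
k1 [ 271  187   24   54 1248] 0.2805
k2 [264 187  22  49 989] 0.1709
```

```bash
python3 -c "
from rig import manip
print(manip.sign_off())"
```

```text
the job is handed in; nothing more can be done
None
```

I handed the job in at about 51 s: all three spacer rings are stacked on the post, widest at the bottom, with the keeper closed over them. Both palette knives lie flat side by side in the tray, handles toward the open end.

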